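Free stuck sample tubes and stack the loaded carrier

TASK

Sample tubes are stuck in the clamp block beside the chromatograph: free each one by rocking it from side to side until both of its shoes let go, pull it out and stand it in a pocket of the white carrier tray. When every tube is in the carrier, lift the carrier by its handle and stack it squarely on the grey lower tray, feet fully down inside its corners, the tubes still standing in their pockets. Leave the other things on the bench where they are.

Things in the scene. Friction and masses are not known exactly. Their poses are not given: they have to be found in the camera images.
- tube1: Amber sample tube with blue cap (not present in every run): round, 20 mm diameter, 105 mm tall, 60 g; white collar 29 mm across, from 40 to 44 mm above the foot; foot tapers to 16 mm. Cap is the top 20 mm (z 85 to 105), same diameter as the body. Origin: centre of the underside of the foot; z runs up the tube. At the start it stands stuck in well 1 of the block.
- tube2: Amber sample tube with blue cap (not present in every run): round, 20 mm diameter, 105 mm tall, 60 g; white collar 29 mm across, from 40 to 44 mm above the foot; foot tapers to 16 mm. Cap is the top 20 mm (z 85 to 105), same diameter as the body. Origin: centre of the underside of the foot; z runs up the tube. At the start it stands stuck in well 2 of the block.
- tube3: Amber sample tube with blue cap (not present in every run): round, 20 mm diameter, 105 mm tall, 60 g; white collar 29 mm across, from 40 to 44 mm above the foot; foot tapers to 16 mm. Cap is the top 20 mm (z 85 to 105), same diameter as the body. Origin: centre of the underside of the foot; z runs up the tube. At the start it stands stuck in well 3 of the block.
- tube4: Amber sample tube with blue cap (not present in every run): round, 20 mm diameter, 105 mm tall, 60 g; white collar 29 mm across, from 40 to 44 mm above the foot; foot tapers to 16 mm. Cap is the top 20 mm (z 85 to 105), same diameter as the body. Origin: centre of the underside of the foot; z runs up the tube. At the start it stands stuck in well 4 of the block.
- block: Fixed aluminium clamp block, 90 (x) x 220 (y) x 61 mm tall. Origin: centre of its underside. Wells 1 to 4 in a row along its y, at y +75, +25, -25, -75 mm, x 0. A tube's foot stands on the well floor, 6 mm above the origin, kept in place by a shallow recess; above it the well leaves the tube room to lean along x up to 0.15 rad each way, about its foot, but little along y.
- shoe_level (a point): Middle of the block, 52.5 mm up: underside of the stiff orange shoes, two a well (at -x and +x), which close on the tube just above its collar and hold the collar down against a straight pull. Leaning a tube to one side (about 0.14 rad) pushes that side's shoe back (6 N) and it stays there; once both are more than 4.5 mm back the tube, held upright, pulls straight out.
- shoe1_near (a joint): How far the orange shoe on the -x side of well 1 has been pushed back, m: about 0 = tight on the tube, 0.006 = fully back. It stays where it is pushed.
- shoe1_far (a joint): How far the orange shoe on the +x side of well 1 has been pushed back, m: about 0 = tight on the tube, 0.006 = fully back. It stays where it is pushed.
- shoe2_near (a joint): How far the orange shoe on the -x side of well 2 has been pushed back, m: about 0 = tight on the tube, 0.006 = fully back. It stays where it is pushed.
- shoe2_far (a joint): How far the orange shoe on the +x side of well 2 has been pushed back, m: about 0 = tight on the tube, 0.006 = fully back. It stays where it is pushed.
- shoe3_near (a joint): How far the orange shoe on the -x side of well 3 has been pushed back, m: about 0 = tight on the tube, 0.006 = fully back. It stays where it is pushed.
- shoe3_far (a joint): How far the orange shoe on the +x side of well 3 has been pushed back, m: about 0 = tight on the tube, 0.006 = fully back. It stays where it is pushed.
- shoe4_near (a joint): How far the orange shoe on the -x side of well 4 has been pushed back, m: about 0 = tight on the tube, 0.006 = fully back. It stays where it is pushed.
- shoe4_far (a joint): How far the orange shoe on the +x side of well 4 has been pushed back, m: about 0 = tight on the tube, 0.006 = fully back. It stays where it is pushed.
- tray: Loose white carrier tray, 82 (x) x 140 (y) mm, about 0.32 kg empty. Origin: centre of its underside, level with the soles of its feet. Four pockets for one tube each, 26 (x) x 24 (y) mm, centres at x +-20, y +-52 mm; pocket floors 16 mm, wall tops 53 mm above the origin; solid middle 80 mm wide. Four feet at x +-26, y +-55 mm, 16 mm across, 12 mm tall, tapered to 12 mm at the sole.
- handle (a point): Centre of the carrier tray's blue handle bar, 109 mm above the tray's origin: bar 52 mm long along the tray's x, 12 mm thick along its y, from 98 to 120 mm above the origin, on two posts.
- base: Fixed grey lower tray full of small vials, 82 (x) x 140 (y) x 50 mm tall, open-topped, walls 5 mm. Origin: centre of its underside. The carrier tray's four feet drop inside its four inner corners with 2 mm play, and the carrier's underside then rests on its rim: carrier origin 38 mm above this origin, x and y axes parallel (either way round).
- beaker: Bystander, leave alone: clear glass beaker, 54 mm across, 65 mm tall. Origin: centre of its underside.
- capbox: Bystander, leave alone: open blue box 70 x 90 x 30 mm. Origin: centre of its underside.
- jar: Bystander, leave alone: amber jar with white cap, 52 mm across, 70 mm tall. Origin: centre of its underside.
- driver: Bystander, leave alone: red-handled screwdriver lying flat, 190 mm long. Origin: under the middle of its length.
Not all that is in view belongs to the job. What is shaped like the tray but purple or turquoise is not meant.

How it is judged (in metres and radians):
On the way, in this order (a step that is already met when the one before it is completed fails the run):
1. every tube is out of the block and stands in a pocket of the carrier tray (z of tube1 in the frame of tray between 0.01 and 0.022 m and x of tube1 in the frame of tray between -0.036 and 0.036 m and y of tube1 in the frame of tray between -0.066 and 0.066 m and angle between the z axis of each of tube1, tube2, tube3, tube4 and the z axis of tray, either way round below 0.35 rad and angle between each of tube1, tube2, tube3, tube4's own z axis and vertical below 0.4 rad and z of tube2 in the frame of tray between 0.01 and 0.022 m and x of tube2 in the frame of tray between -0.036 and 0.036 m and y of tube2 in the frame of tray between -0.066 and 0.066 m and z of tube3 in the frame of tray between 0.01 and 0.022 m and x of tube3 in the frame of tray between -0.036 and 0.036 m and y of tube3 in the frame of tray between -0.066 and 0.066 m and z of tube4 in the frame of tray between 0.01 and 0.022 m and x of tube4 in the frame of tray between -0.036 and 0.036 m and y of tube4 in the frame of tray between -0.066 and 0.066 m), for 0.2 s.
2. the loaded carrier tray is nested on the lower tray (all of step 1 and x of tray in the frame of base between -0.004 and 0.004 m and y of tray in the frame of base between -0.004 and 0.004 m and z of tray in the frame of base between 0.033 and 0.042 m and angle between the x axis of tray and the x axis of base, either way round below 0.08 rad and angle between tray's own z axis and vertical below 0.05 rad), for 0.2 s.
At the end, for the whole second after the job is handed in: Every tube stands in a carrier pocket (foot within 6 mm of its floor, leaning under 0.35 rad); carrier nested on the lower tray: centred within 4 mm, origin 33 to 42 mm above the lower tray's, parallel within 0.08 rad, level within 0.05; all released, at rest (all of step 2 and contact force between each of tray, tube1, tube2, tube3, tube4 and the fingers below 0.1 N and linear speed of tray below 0.02 m/s and linear speed of each of tube1, tube2, tube3, tube4 below 0.03 m/s); the robot touches nothing.
It fails at once if a bystander is pushed more than 40 mm or knocked over (distance of any of beaker, capbox, jar, driver from where it was at the start of the episode above 0.04 m or angle between any of beaker, capbox, jar, driver's own z axis and vertical above 0.5 rad).
Of tube1, tube2, tube3, tube4 only 3 to 4 are there at a start; the rules pass over those that are not, and their reading is None.
At some moment in a run one of tray may be knocked a few centimetres aside while the robot is not near it.
It also fails if it takes over 210 s, if anything falls off the work surface, if the arm or the gripper's body presses on something with over 40 N, if the wrist force passes 120 N, or if a joint passes its speed limit or range.

ROBOT

A 6-joint arm with a two-finger parallel gripper is mounted at the origin on the work surface. World frame = base frame: x ahead of the robot, y to its left, z up, the work surface at z = 0. Lengths are in m, angles in degrees, forces in N, time in s.
With the tool pointing down it reaches from about 0.4 to 0.825 m from the base axis. Payload 7 kg.
Tool frame: the origin (TCP) lies between the finger pads; the fingertips stand 14 mm ahead of it and the grasp point (between the pads) lies 5 mm behind it (r.tips_ahead is the distance from the TCP to the fingertips, in m); z points along the fingers, y is the direction in which the jaws open and shut (so a half turn about z gives the same grasp; the last joint's range is limited). The gripper opens to 88 mm and grips with 3 to 60 N. Pads are 19 mm wide; open, the fingers measure 130 mm over their backs; the gripper's body (78 mm by 193 mm) begins 47 mm behind the grasp point.
Start: joints at [88.986, 20.546, 0.682, 0, -70.136, -16.507], TCP at [0.203, 0.644, 0.204] pointing down, gripper open.
Joint ranges: [-176.03, 176.03], [-82.01, 121.73], [-58.28, 71.71], [-173.87, 95.51], [-174.79, -0.11], [-173.66, 173.66]. Speed limits (degrees/s): [136.94, 136.94, 172.46, 180, 180, 180].

INTERFACE

Orientations are given as [roll, pitch, yaw] about the fixed x, y, z axes, in that order (R = Rz(yaw) Ry(pitch) Rx(roll)).
In Python, from plant import r gives the robot as it stands.
- The arm moves only by the tool apply_moves, never from a script. Its arguments are lists of equal length, an entry for each row: "slide": the shift along the tool's x, y, z as a fraction of full scale, a list of three; "turn": the turn, a rotation vector about the tool's x, y, z as a fraction of full scale, a list of three; "jaw": the closure, from 0 (fully open) to 1 (shut). In form: {"slide": [[dx, dy, dz], ...], "turn": [[wx, wy, wz], ...], "jaw": [jaw, ...]}. A call has 1 to 8 rows; each row shifts and turns the commanded pose from where the row before left it, along the tool's axes as they then stand; what a row does not reach is not made up. Full scale, the value 1, is 0.1 m for a shift and 1.5 rad for a turn. A row lasts 1/10 s, in which the tool goes at most 50 mm and 8.59 degrees, less where a joint would pass 70% of its speed; a pose out of reach is approached as far as the arm can. A call with a number of a shift or a turn outside -1 to 1 is refused whole. A call with a gripper value outside its range is refused whole. The fingers move at their own pace and stop on an object; "newtons" is the grip in N (left out, the last holds). Time passes only in rows, so rows that do not move let the fingers close. It gives the time, the measured TCP pose, the force and the opening at its end, in the units of the state.
- r.get_state(): the state, without advancing time (a new reading comes with each control period).
- r.capture(name): name is "side" or "top" or "wrist"; returns a dict with "pixels" (480x640x3 uint8, blue, green, red), "depth" (480x640 float32, m along the optical axis (not along the pixel's ray), 0 where there is no reading), "fx", "fy", "cx", "cy" (pixels), "rvec" (rotation vector, rad) and "tvec" (3), from world to camera coordinates, as OpenCV has them. Camera axes: x right, y down, z forward; pixel columns grow to the right and rows downward; lengths in m; the calibration is good to about 2 mm. The wrist camera is an equidistant fisheye: a pixel r from the principal point sees the ray r / f radians off the axis. A picture is of the moment at which its call begins.
- r.close_job(): hands the job in, once; it reports no verdict.
The state is a dict: "time_s": time; "joints": joint angles; "qd": joint speeds; "joint_torque": joint torques, N m; "tcp_pos": TCP position; "eef_rot": TCP orientation; "contact_force": force on the tool from outside, world axes, zero at the start; "moment": the same for the moment, N m; "gripper_width": finger opening in m.
Only numpy, scipy, OpenCV 4.12 (cv2) and the standard library are available. Lean on these libraries where they do the work, as an engineer would, in place of code of your own. Each camera call takes 0.05 s, during which the arm holds its last target.

## Working session

There is one attempt and no reset: what is moved stays moved. The work goes in short steps, Python scripts to look and compute and a tool call to move; the robot and the scene stay as the last step left them, time stands still between calls to the robot, and variables do not carry over. Pictures are saved under pics/ and viewed, and the job is handed in when it is done.

Besides the shell and the picture viewer there is one more tool, called as name(argument=value, ...), one argument or row to a line, values as JSON. apply_moves: Moves the arm, as the interface text tells. Shift numbers are shares of 0.1 m and turn numbers shares of 1.5 rad, none past 1 either way. Its arguments: {"type":"object","properties":{"slide":{"type":"array"},"turn":{"type":"array"},"jaw":{"type":"array"},"newtons":{"type":"number"}},"required":["slide","turn","jaw"]}

```bash
ls; mkdir -p pics; cat > h.py <<'E'
import numpy as np, cv2
from plant import r
def cap(name,fn=None):
    c=r.capture(name)
    if fn: cv2.imwrite('pics/'+fn,c['pixels'])
    return c
def world(c):
    h,w=c['depth'].shape
    u,v=np.meshgrid(np.arange(w),np.arange(h))
    d=c['depth']
    P=np.stack([(u-c['cx'])/c['fx']*d,(v-c['cy'])/c['fy']*d,d],-1)
    R,_=cv2.Rodrigues(np.array(c['rvec'],float)); t=np.array(c['tvec'],float).ravel()
    W=(P-t)@R
    W[d<=0]=np.nan
    return W
E
python3 - <<'E'
from h import *
s=r.get_state(); print(s)
for n in ['top','side','wrist']:
    c=cap(n,n+'0.png'); print(n,c['fx'],c['cx'],c['cy'],c['rvec'],c['tvec'])
    if n!='wrist': np.savez('/tmp/'+n+'0.npz',W=world(c),p=c['pixels'])
E
```

```text
pics
{'time_s': 0.0, 'joints': array([ 8.89861060e+01,  2.05914580e+01,  6.32816948e-01, -2.00008656e-02,
       -7.01371210e+01, -1.65070878e+01]), 'qd': array([-0.03731681, -0.13635466, -0.12134732,  0.02170681, -0.08308841,
        0.04067646]), 'joint_torque': array([ 3.26777138e-05, -5.82707405e+01,  2.93048108e+01,  6.99691325e+00,
        6.94245362e-03, -1.66459645e-04]), 'tcp_pos': array([0.20308064, 0.6431539 , 0.20261559]), 'eef_rot': array([ 1.79902842e+02, -9.18478243e-03, -1.75277854e+01]), 'contact_force': array([-0.11348793, -0.02261188,  0.16873542]), 'moment': array([ 0.01197499,  0.04906463, -0.04285099]), 'gripper_width': 0.08761694359224907}
top 581.2407196316177 313.8442951992047 237.61473374146752 [ 2.18214383 -2.13207652  0.12929978] [-0.01999689  0.56296176  1.33484673]
side 435.6671901817696 314.4129324721549 238.6766422533854 [ 0.30013582 -2.74473941  1.2791943 ] [0.52555471 0.16128666 0.90215445]
wrist 371.64829954431775 318.7776722909376 236.7376335529977 [-1.73567932  2.36794344  0.36439541] [ 0.67373244 -0.03832336  0.3920468 ]
```

View pics/top0.png

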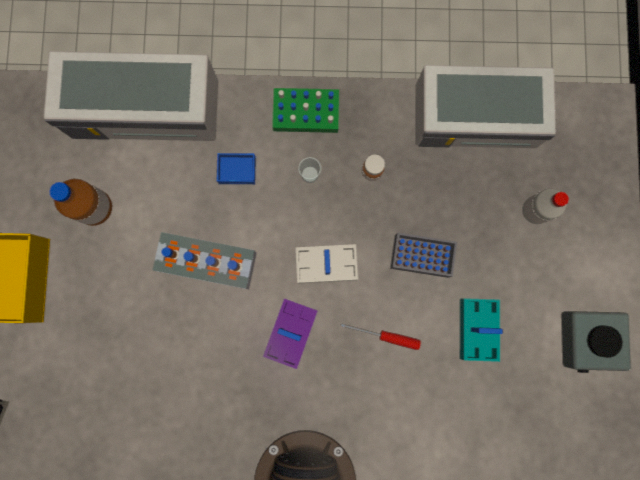

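View pics/side0.png

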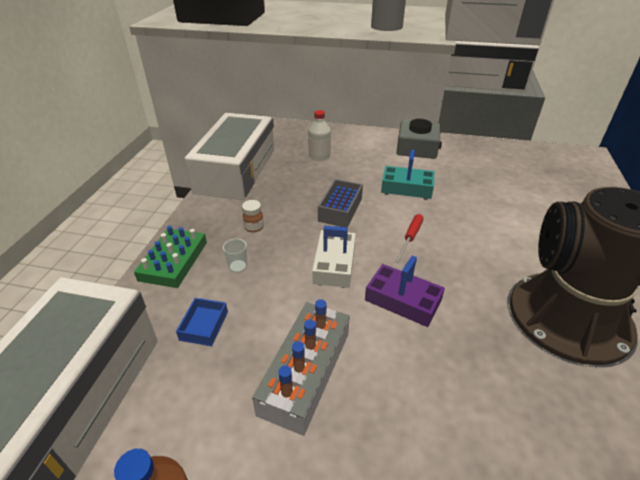

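View pics/wrist0.png

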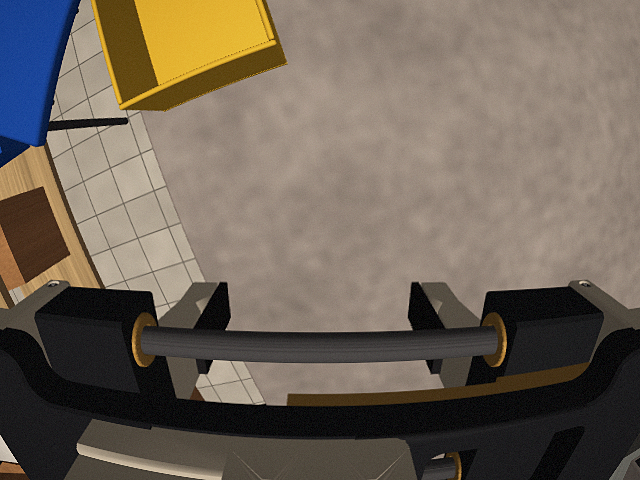

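Top view: four tubes sit in the clamp block at (169,253), (191,257), (212,262) and (234,266). The white carrier is at (327,263), and its lookalikes are purple (290,333) and turquoise (481,330). The grey lower tray with vials is at (423,255), with the green rack at (306,110) as its lookalike. The beaker is at (310,170), the jar at (374,166), the box at (237,169) and the driver at (385,335). Next I'll measure and crop.

```bash
python3 - <<'E'
from h import *
Z=np.load('/tmp/top0.npz');W=Z['W'];p=Z['p']
cv2.imwrite('pics/crop0.png',cv2.resize(p[215:305,140:470],None,fx=2.4,fy=2.4,interpolation=cv2.INTER_CUBIC))
hsv=cv2.cvtColor(p,cv2.COLOR_BGR2HSV)
def blk(name,r0,r1,c0,c1,z0,z1,mask=None):
    w=W[r0:r1,c0:c1]; m=(w[...,2]>z0)&(w[...,2]<z1)
    if mask is not None: m&=mask[r0:r1,c0:c1]
    q=w[m]; rect=cv2.minAreaRect((q[:,:2]*1000).astype(np.float32))
    print(name,len(q),'rect',np.round(rect[0],1),np.round(rect[1],1),round(rect[2],1),'z med',np.median(q[:,2]),'mean',q.mean(0).round(4)); return q
blk('block',222,300,140,265,.05,.07)
blue=(hsv[...,0]>100)&(hsv[...,0]<130)&(hsv[...,1]>120)
for i,(u,v) in enumerate([(169,253),(191,257),(212,262),(234,266)]):
    blk('tube%d'%(i+1),v-12,v+12,u-12,u+12,.098,.13,blue)
blk('tray',235,295,285,370,.04,.07)
blk('handle',235,295,285,370,.1,.14)
blk('base',225,285,380,470,.03,.07)
blk('table',300,400,160,230,-.05,.05)
E
```

```text
block 3256 rect [503.1 248. ] [222.   91.2] 80.3 z med 0.05981808639252305 mean [0.5023 0.2463 0.0597]
tube1 70 rect [515.1 320. ] [19.7 17.8] 48.7 z med 0.10963597377513229 mean [0.5147 0.3194 0.1093]
tube2 67 rect [506.4 272. ] [18.3 18.4] 84.9 z med 0.10970269654816658 mean [0.5063 0.2709 0.1099]
tube3 55 rect [498.  221.6] [16.7 17. ] 29.4 z med 0.11066602445209657 mean [0.4976 0.2217 0.1107]
tube4 57 rect [489.9 172.6] [17.3 15.7] 89.8 z med 0.1101031095379055 mean [0.4897 0.1723 0.1101]
tray 1584 rect [502.8 -36.6] [ 82.5 140.2] 4.3 z med 0.05223245542747782 mean [ 0.5022 -0.0372  0.0522]
handle 131 rect [502.6 -36.3] [52.1 11.1] 1.5 z med 0.1194484997817598 mean [ 0.5024 -0.0362  0.119 ]
base 1107 rect [ 529.2 -264.2] [141.7  82.8] 82.5 z med 0.03805082563895244 mean [ 0.5293 -0.2654  0.0406]
table 6975 rect [296.  269.5] [233.2 166.7] 2.3 z med -0.0009406158501994589 mean [ 0.2953  0.2688 -0.0009]
```

View pics/crop0.png

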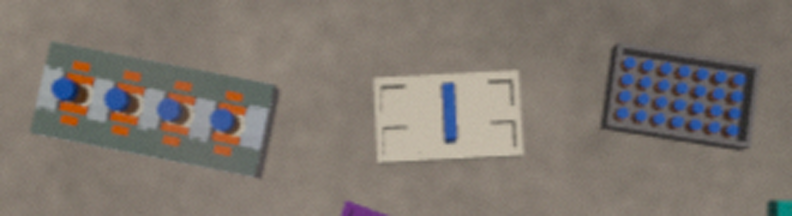

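apply_moves(
  slide=[
    [0.1,0.15,-0.03],
    [0.13,0.22,-0.04],
    [0.13,0.22,-0.04],
    [0.13,0.22,-0.04],
    [0.13,0.22,-0.04],
    [0.13,0.22,-0.04],
    [0.13,0.22,-0.04],
    [0.13,0.22,-0.04],
  ],
  turn=[
    [0,0,0],
    [0,0,0],
    [0,0,0],
    [0,0,0],
    [0,0,0],
    [0,0,0],
    [0,0,0],
    [0,0,0],
  ],
  jaw=[0.2,0.2,0.2,0.2,0.2,0.2,0.2,0.2],
  newtons=25,
)

```text
time_s: 0.95
tcp_pos: [0.2487, 0.4508, 0.2345]
eef_rot: [180.0, 0.0, -17.5]
contact_force: [0.1, -0.8, -0.3]
gripper_width: 0.0698
```

apply_moves(
  slide=[
    [0,0,0],
    [0,0,0],
    [0,0,0],
    [0,0,0],
    [0,0,0],
    [0,0,0],
    [0,0,0],
    [0,0,0],
  ],
  turn=[
    [0,0,0.09],
    [0,0,0.09],
    [0,0,0.09],
    [0,0,0.09],
    [0,0,0.09],
    [0,0,0.09],
    [0,0,0.09],
    [0,0,0.09],
  ],
  jaw=[0.5,0.5,0.5,0.5,0.5,0.5,0.5,0.5],
)

```text
time_s: 1.75
tcp_pos: [0.2486, 0.4519, 0.2343]
eef_rot: [180.0, -0.0, -79.7]
contact_force: [0.0, -0.1, -0.2]
gripper_width: 0.0439
```

```bash
cat >> h.py <<'E'
from scipy.spatial.transform import Rotation as Ro
def st():
    s=r.get_state(); return s['tcp_pos'],Ro.from_euler('xyz',s['eef_rot'],degrees=True),s
def to(pos,yaw,n,lean=None,rot=None):
    """print slide total (tool frame now) in 0.1 m, and rotvec in 1.5rad units to reach down-pointing yaw"""
    p,R,s=st()
    T=rot if rot is not None else Ro.from_euler('xyz',[180,0,yaw],degrees=True)
    d=R.inv().apply(np.array(pos)-p)/0.1
    w=(R.inv()*T).as_rotvec()/1.5
    print('t',round(s['time_s'],2),'tcp',p.round(4),'rpy',s['eef_rot'].round(2),'F',s['contact_force'].round(1),'w',round(s['gripper_width'],4),'q',s['joints'].round(1))
    print('slide tot',d.round(3),'per row',(d/n).round(4),'turn tot',w.round(4),'per row',(w/n).round(4))
E
python3 - <<'E'
from h import *
to([.5153,.321,.24],-99.7,8)
E
```

```text
t 1.75 tcp [0.2486 0.4519 0.2343] rpy [ 1.7998e+02 -2.0000e-02 -7.9720e+01] F [ 0.  -0.1 -0.2] w 0.0439 q [ 83.    4.3 -16.3  -0.  -69.4 -72.7]
slide tot [ 1.764 -2.391 -0.057] per row [ 0.2204 -0.2989 -0.0071] turn tot [ 1.000e-04 -3.000e-04  2.324e-01] per row [ 0.     -0.      0.0291]
```

apply_moves(
  slide=[
    [0.22,-0.3,0],
    [0.22,-0.3,0],
    [0.22,-0.3,0],
    [0.22,-0.3,0],
    [0.22,-0.3,0],
    [0.22,-0.3,0],
    [0.22,-0.3,0],
    [0.22,-0.3,0],
  ],
  turn=[
    [0,0,0],
    [0,0,0],
    [0,0,0],
    [0,0,0],
    [0,0,0],
    [0,0,0],
    [0,0,0],
    [0,0,0],
  ],
  jaw=[0.5,0.5,0.5,0.5,0.5,0.5,0.5,0.5],
)

```text
time_s: 2.55
tcp_pos: [0.5181, 0.3223, 0.2343]
eef_rot: [180.0, -0.0, -79.4]
contact_force: [-0.2, 0.4, 0.5]
gripper_width: 0.0439
```

apply_moves(
  slide=[
    [0,0,0],
    [0,0,0],
    [0,0,0],
    [0,0,0],
  ],
  turn=[
    [0,0,0.078],
    [0,0,0.077],
    [0,0,0.077],
    [0,0,0],
  ],
  jaw=[0.5,0.5,0.5,0.5],
)

```text
time_s: 2.95
tcp_pos: [0.5169, 0.323, 0.2342]
eef_rot: [180.0, -0.0, -99.5]
contact_force: [0.2, 0.2, 0.0]
gripper_width: 0.0439
```

```bash
python3 - <<'E'
from h import *
to([.5153,.321,.084],-99.7,6)
cap('wrist','w1.png')
E
```

```text
t 2.95 tcp [0.5169 0.323  0.2342] rpy [ 1.7997e+02 -3.0000e-02 -9.9460e+01] F [0.2 0.2 0. ] w 0.0439 q [ 50.3  13.4  -5.3  -0.  -71.3 -59.8]
slide tot [0.021 0.012 1.502] per row [0.0035 0.002  0.2503] turn tot [ 0.0003 -0.0003  0.0028] per row [ 0.0001 -0.0001  0.0005]
```

View pics/w1.png

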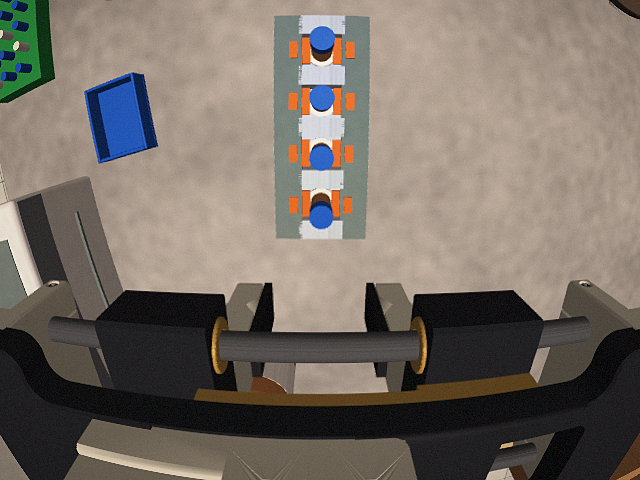

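apply_moves(
  slide=[
    [0.021,0.012,0.2],
    [0,0,0.25],
    [0,0,0.25],
    [0,0,0.25],
    [0,0,0.25],
    [0,0,0.2],
    [0,0,0.1],
    [0,0,0],
  ],
  turn=[
    [0,0,0.003],
    [0,0,0],
    [0,0,0],
    [0,0,0],
    [0,0,0],
    [0,0,0],
    [0,0,0],
    [0,0,0],
  ],
  jaw=[0.5,0.5,0.5,0.5,0.5,0.5,0.5,0.5],
)

```text
time_s: 3.8
tcp_pos: [0.5147, 0.3208, 0.0832]
eef_rot: [179.9, -0.1, -99.5]
contact_force: [-0.3, -0.0, 0.8]
gripper_width: 0.0438
```

```bash
python3 - <<'E'
from h import *
to([.5153,.321,.084],-99.7,6)
cap('side','s1.png'); cap('top','t1.png')
Z=np.load('/tmp/top0.npz');W=Z['W'];p=Z['p'].astype(int)
m=(p[...,2]>180)&(p[...,1]<130)&(p[...,0]<90); m[:225]=0;m[300:]=0;m[:,260:]=0
print(np.percentile(W[m][:,2],[5,50,95]))
i=cv2.imread('pics/s1.png')[280:440,230:370];cv2.imwrite('pics/s1c.png',cv2.resize(i,None,fx=4,fy=3.7))
E
```

```text
t 3.8 tcp [0.5147 0.3208 0.0832] rpy [ 1.7992e+02 -1.3000e-01 -9.9490e+01] F [-0.3 -0.   0.8] w 0.0438 q [ 50.4  20.1 -17.   -0.  -53.1 -59.8]
slide tot [-0.003 -0.005 -0.008] per row [-0.0005 -0.0009 -0.0013] turn tot [ 0.001  -0.0015  0.0025] per row [ 0.0002 -0.0002  0.0004]
[0.05274032 0.05834548 0.06478867]
```

View pics/s1c.png

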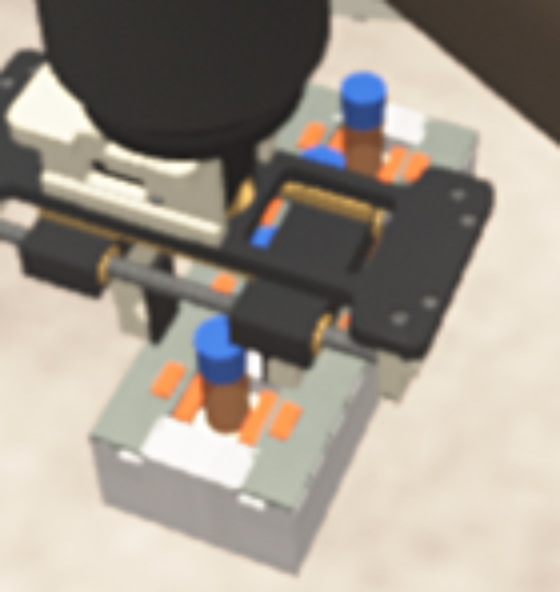

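```bash
python3 - <<'E'
from h import *
p,R,s=st()
c=cap('side'); t=cap('top')
for cc in (c,t):
  for q in (p,p-[0,0,.014],[.5153,.321,.111],[.5153,.321,.07]):
    print(cv2.projectPoints(np.array([q],float),cc['rvec'],cc['tvec'],np.array([[cc['fx'],0,cc['cx']],[0,cc['fy'],cc['cy']],[0,0,1]]),None)[0].ravel().round(1))
cv2.imwrite('pics/t1c.png',cv2.resize(t['pixels'][200:330,110:290],None,fx=4,fy=4))
E
```

```text
[283.9 381.4]
[284.4 386.2]
[283.5 371.8]
[284.8 386.3]
[168.  252.4]
[169.5 252.9]
[165.4 251.5]
[170.  253.2]
```

View pics/t1c.png

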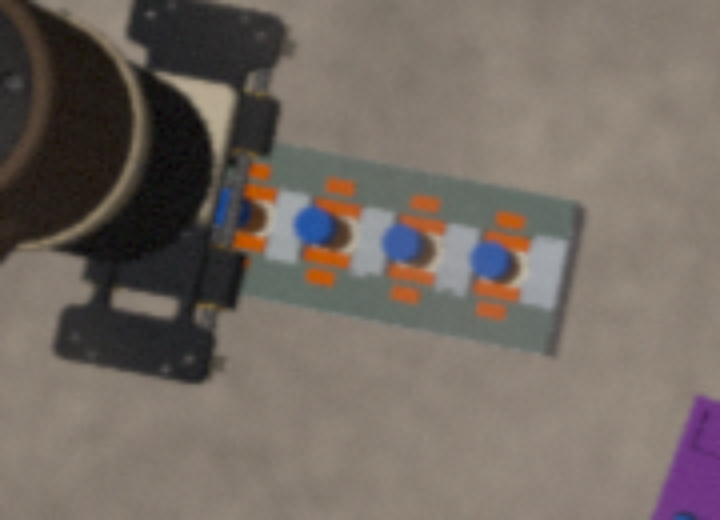

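```bash
python3 - <<'E'
from h import *
c=cap('side'); W=world(c); p=c['pixels']
R,_=cv2.Rodrigues(c['rvec']); print('cam',-R.T@c['tvec'])
c0=np.array([.5031,.248]); a=np.radians(-9.7); bx=np.array([np.cos(a),np.sin(a)]); by=np.array([-np.sin(a),np.cos(a)])
w=W[280:440,230:370].reshape(-1,3); q=p[280:440,230:370].reshape(-1,3)
m=(w[:,2]>.066)&(w[:,2]<.115)
d=w[m][:,:2]-c0; X=d@bx;Y=d@by; q=q[m];z=w[m][:,2]
for lo in np.arange(-.06,.06,.01):
    k=(X>=lo)&(X<lo+.01)&(Y>.04)
    if k.sum()>3: print(lo.round(3),k.sum(),'Y',np.percentile(Y[k],[2,50,98]).round(3),'z',z[k].min().round(3),z[k].max().round(3),q[k].mean(0).astype(int))
E
```

```text
cam [0.38005627 0.68744116 0.70645996]
-0.04 4 Y [0.076 0.082 0.085] z 0.113 0.114 [144 161 165]
-0.03 8 Y [0.068 0.083 0.085] z 0.066 0.114 [103 124 151]
-0.02 51 Y [0.069 0.074 0.078] z 0.066 0.112 [107  98 110]
-0.01 143 Y [0.073 0.08  0.083] z 0.067 0.115 [128  96  94]
0.0 85 Y [0.064 0.077 0.082] z 0.068 0.115 [168 116  99]
0.02 16 Y [0.066 0.077 0.085] z 0.066 0.114 [ 90 103 109]
```

apply_moves(
  slide=[
    [0,0,0],
    [0,0,0],
    [0,0,0],
    [0,0,0],
    [0,0,0],
    [0,0,0],
  ],
  turn=[
    [0,0,0],
    [0,0,0],
    [0,0,0],
    [0,0,0],
    [0,0,0],
    [0,0,0],
  ],
  jaw=[0.8,0.8,0.8,0.8,0.8,0.8],
  newtons=25,
)

```text
time_s: 4.65
tcp_pos: [0.5155, 0.3214, 0.0846]
eef_rot: [-180.0, 0.0, -99.6]
contact_force: [0.7, 0.1, 0.9]
gripper_width: 0.0177
```

```bash
python3 - <<'E'
from h import *
to([.5153,.321,.084],-99.7,6)
E
```

```text
t 4.65 tcp [0.5155 0.3214 0.0846] rpy [-179.99    0.    -99.59] F [0.7 0.1 0.9] w 0.0177 q [ 50.4  20.  -16.9   0.  -53.1 -59.9]
slide tot [0.004 0.001 0.006] per row [0.0007 0.0002 0.0011] turn tot [-0.0001  0.      0.0012] per row [-0.      0.      0.0002]
```

apply_moves(
  slide=[
    [0,0,0],
    [0,0,0],
    [0,0,0],
  ],
  turn=[
    [0,0,0],
    [0,0,0],
    [0,0,0],
  ],
  jaw=[0.9,0.95,0.95],
)

```text
time_s: 4.95
tcp_pos: [0.5155, 0.3214, 0.0847]
eef_rot: [-180.0, 0.0, -99.6]
contact_force: [-1.1, 0.1, 2.1]
gripper_width: 0.0176
```

```bash
python3 - <<'E'
from h import *
c=cap('side','s2.png')
i=c['pixels'][280:440,230:370];cv2.imwrite('pics/s2c.png',cv2.resize(i,None,fx=4,fy=3.7))
W=world(c); p=c['pixels']
c0=np.array([.5031,.248]); a=np.radians(-9.7); bx=np.array([np.cos(a),np.sin(a)]); by=np.array([-np.sin(a),np.cos(a)])
w=W[280:440,230:370].reshape(-1,3); q=p[280:440,230:370].reshape(-1,3)
m=(w[:,2]>.066)&(w[:,2]<.115)
d=w[m][:,:2]-c0; X=d@bx;Y=d@by; q=q[m];z=w[m][:,2]
for lo in np.arange(-.06,.06,.005):
    k=(X>=lo)&(X<lo+.005)&(Y>.04)
    if k.sum()>3: print(lo.round(3),k.sum(),'Y',np.percentile(Y[k],[2,50,98]).round(3),'z',z[k].min().round(3),z[k].max().round(3),q[k].mean(0).astype(int))
cap('wrist','w2.png')
E
```

```text
-0.025 4 Y [0.069 0.077 0.085] z 0.066 0.115 [136 169 209]
-0.015 25 Y [0.07  0.074 0.083] z 0.066 0.114 [ 79  98 127]
-0.01 68 Y [0.075 0.08  0.082] z 0.067 0.114 [ 95  90 108]
-0.005 62 Y [0.075 0.082 0.083] z 0.066 0.114 [127  96  94]
-0.0 51 Y [0.074 0.081 0.082] z 0.066 0.114 [136  96  93]
0.005 19 Y [0.075 0.079 0.083] z 0.069 0.115 [131 101  99]
```

View pics/s2c.png

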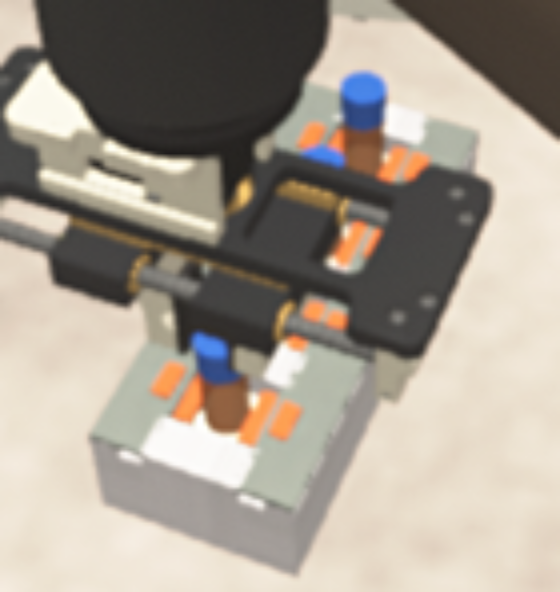

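View pics/w2.png

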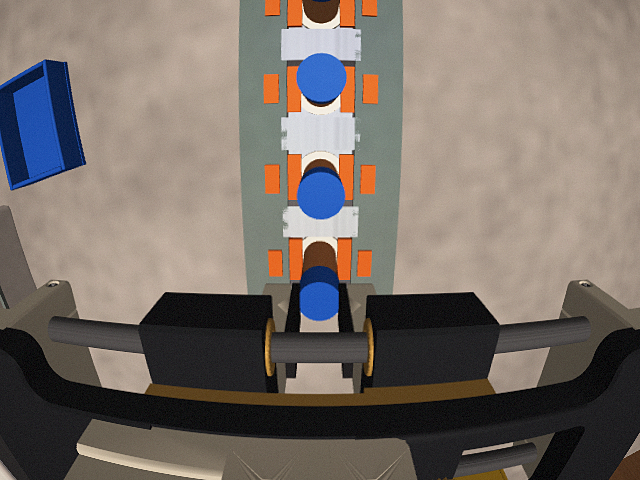

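```bash
python3 - <<'E'
from h import *
c=cap('side')
W=world(c); p=c['pixels']
c0=np.array([.5031,.248]); a=np.radians(-9.7); bx=np.array([np.cos(a),np.sin(a)]); by=np.array([-np.sin(a),np.cos(a)])
for v in range(350,392,2):
    row=[]
    for u in range(262,306,3):
        w=W[v,u]; d=w[:2]-c0
        row.append('%4d,%3d,%3d'%(d@bx*1000,d@by*1000,w[2]*1000) if np.isfinite(w[0]) else '   nan')
    print(v,' |'.join(row))
E
```

```text
350   13,103,198 |  11, 99,195 |  11, 91,184 |  11, 83,173 |  11, 75,163 |   9, 70,157 | -11, 96,202 | -17, 99,209 | -21, 98,210 | -26, 99,213 | -30, 99,215 | -34, 98,217 | -38, 97,217 | -42, 94,216 | -45, 93,216
352   12,106,197 |  11,100,191 |   6, 99,192 |  11, 83,169 |  11, 76,159 |   8, 72,156 |   8, 63,144 | -14, 95,197 | -20, 96,203 | -26, 99,209 | -30, 98,210 | -35, 99,214 | -39, 99,217 | -43, 98,217 | -47, 96,216
354   12,107,194 |   9,103,191 |   4,103,193 |   1,101,192 |  -1, 98,191 |   8, 73,152 |   8, 65,141 | -16, 98,198 | -19, 96,197 | -23, 95,198 | -29, 97,204 | -35, 99,209 | -39, 98,210 | -43, 98,213 | -48, 98,215
356   11,108,191 |   8,105,189 |   4,105,191 |   0,103,190 |  -4,102,192 |  -7,100,191 | -13,103,199 | -17,102,199 | -21, 99,198 | -25, 98,197 | -29, 97,198 | -32, 94,197 | -37, 95,201 | -43, 98,208 | -48, 99,212
358   12,108,186 |  22, 85,149 |  18, 83,150 |   0,104,187 |  -5,105,191 |  -8,103,191 | -14,105,197 | -19,104,199 | -22,102,198 | -26,100,197 | -30,100,199 | -34, 98,199 | -37, 96,197 | -41, 94,197 | -43, 89,191
360   11,109,183 |  23, 84,143 |  1
[... 2654 characters left out ...]
6, 52 | -10, 56, 56 | -15, 56, 60 | -21, 56, 63 | -25, 54, 62
386   36, 84, 64 |  32, 81, 62 |  27, 80, 64 |  22, 79, 64 |  19, 75, 61 |  15, 71, 57 |   5, 79, 75 |  -1, 81, 82 |  -6, 80, 84 |  -9, 76, 80 | -10, 68, 69 | -12, 61, 58 | -17, 60, 60 | -22, 59, 62 | -26, 57, 62
388   35, 86, 62 |  30, 85, 62 |  25, 84, 64 |  22, 80, 61 |  16, 80, 63 |  13, 75, 58 |   5, 79, 69 |  -1, 82, 77 |  -6, 81, 80 |  -9, 76, 74 | -10, 69, 64 | -13, 64, 58 | -18, 62, 58 | -24, 63, 64 | -28, 61, 62
390   34, 89, 60 |  28, 88, 62 |  24, 86, 62 |  20, 84, 62 |  16, 80, 58 |  11, 79, 59 |   9, 73, 51 |   0, 81, 70 |  -5, 79, 70 |  -9, 77, 69 | -10, 70, 60 | -14, 67, 57 | -20, 68, 62 | -25, 67, 64 | -30, 66, 66
```

```bash
python3 - <<'E'
from h import *
print(r.tips_ahead,[a for a in dir(r) if a[0]!='_'])
p,R,s=st(); print(p,s['joints'])
w=cap('wrist'); Rw,_=cv2.Rodrigues(w['rvec']); C=-Rw.T@w['tvec']; print('wrist cam',C,'in tool',R.inv().apply(C-p),'axis',R.inv().apply(Rw[2]))
E
```

```text
0.014 ['Unreachable', 'capture', 'close_job', 'get_state', 'tips_ahead']
[0.51547828 0.32138871 0.08466458] [ 5.03513420e+01  1.99896052e+01 -1.69276415e+01  5.81696425e-03
 -5.30745889e+01 -5.99480760e+01]
wrist cam [0.50118351 0.24036557 0.26555456] in tool [ 0.08225739  0.00056655 -0.18089687] axis [-3.01548092e-01  3.81296509e-04  9.53450892e-01]
```

```bash
cat >> h.py <<'E'
def wworld(c):
    h,w=c['depth'].shape
    u,v=np.meshgrid(np.arange(w),np.arange(h)); x=u-c['cx'];y=v-c['cy']
    rr=np.hypot(x,y); th=rr/c['fx']; k=np.where(rr>1e-6,np.tan(th)/np.maximum(rr,1e-6),1/c['fx'])
    d=c['depth']; P=np.stack([x*k*d,y*k*d,d],-1)
    R,_=cv2.Rodrigues(np.array(c['rvec'],float)); W=(P-np.array(c['tvec']).ravel())@R
    W[(d<=0)|(th>1.45)]=np.nan
    return W
E
python3 - <<'E'
from h import *
p,R,s=st()
w=cap('wrist'); W=wworld(w); im=w['pixels']
T=(W-p)@R.as_matrix()
for v in range(270,385,6):
    print(v,' |'.join(('%4d,%4d,%4d'%tuple(T[v,u]*1000) if np.isfinite(T[v,u,0]) else 'nan')+'' for u in range(270,372,9)))
print('caps z', [W[v,u].round(4) for u,v in ((320,80),(320,195),(320,300))])
cv2.imwrite('pics/w2c.png',cv2.resize(im[230:400,220:420],None,fx=4,fy=3.5))
E
```

```text
270   -2, -28,  21 |  -2, -22,  21 |  -3, -17,  23 |  -5, -12,  28 |   9,  -5,  -6 |  11,  -1, -11 |  11,   3, -11 |   9,   7,  -7 |  -5,  14,  28 |  -3,  20,  24 |  -2,  25,  21 |  -2,  30,  21
276   -6, -28,  21 |  -6, -23,  21 |  -7, -17,  24 |  -8, -12,  27 |   9,  -5, -13 |  11,  -1, -19 |  11,   3, -18 |   9,   7, -13 |  -9,  14,  29 |  -7,  20,  24 |  -6,  25,  22 |  -6,  30,  21
282  -11, -29,  24 | -11, -23,  23 | -11, -18,  24 | -13, -12,  29 |   9,  -5, -22 |  11,  -1, -25 |  12,   3, -26 |   9,   7, -21 | -14,  15,  31 | -11,  20,  23 | -10,  25,  23 | -11,  31,  23
288   12, -20, -33 |  11, -17, -31 |  11, -13, -31 |   9,  -9, -28 |   8,  -5, -25 |   8,  -1, -25 |   8,   3, -25 |   8,   7, -26 |   9,  11, -28 |  11,  14, -31 |  10,  19, -31 |  11,  22, -32
294   11, -20, -38 |  10, -16, -37 |  11, -12, -37 |   9,  -8, -35 |   5,  -5, -26 |   5,  -1, -25 |   5,   3, -26 |   5,   7, -25 |   9,  10, -34 |  11,  14, -38 |  11,  18, -37 |  11,  22, -37
300   37, -12, -93 |  11, -15, -44 |  10, -12, -41 |   9,  -8, -40 |   1,  -5, -25 |   2,  -1, -26 |   2,   3, -26 |   2,   7
[... 2206 characters left out ...]
 12,-109
372   24, -11,-108 |   5, -12, -84 |  -6, -10, -69 |-128, -18,  84 |-127, -10,  84 |-128,  -2,  84 |-128,   5,  85 |-129,  13,  86 |  -6,   9, -69 |  -6,  12, -69 |   9,  13, -89 |  24,  12,-108
378   18, -12,-103 |   6, -11, -88 |-136, -27,  85 |-135, -18,  84 |-135, -10,  85 |-135,  -2,  85 |-135,   5,  84 |-134,  13,  84 |  -9,   9, -68 |-136,  30,  86 |   8,  13, -90 |  22,  13,-108
384   18, -11,-106 |   5, -11, -90 |-143, -27,  85 |-143, -19,  85 |-143, -10,  85 |-143,  -2,  85 |-142,   5,  85 |-142,  13,  84 |-143,  22,  85 |-142,  30,  84 |   6,  13, -91 |  20,  13,-108
caps z [array([0.4977, 0.2228, 0.1113]), array([0.5057, 0.2704, 0.1109]), array([0.5139, 0.3195, 0.1104])]
```

View pics/w2c.png

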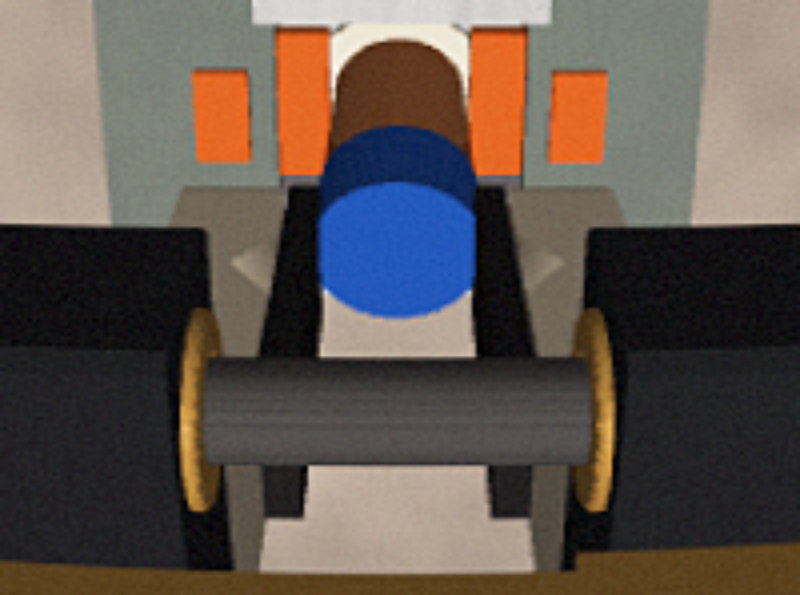

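apply_moves(
  slide=[
    [0,0,-0.02],
    [0,0,0],
    [0,0,0],
  ],
  turn=[
    [0,0,0],
    [0,0,0],
    [0,0,0],
  ],
  jaw=[0.95,0.95,0.95],
)

```text
time_s: 5.5
tcp_pos: [0.5153, 0.3212, 0.0864]
eef_rot: [180.0, -0.0, -99.6]
contact_force: [0.4, -0.3, -0.2]
gripper_width: 0.018
```

```bash
python3 - <<'E'
from h import *
to([.5153,.321,.084],-99.7,6)
w=cap('wrist'); W=wworld(w);print('caps z', [W[v-4:v+4,u-4:u+4].mean((0,1)).round(4) for u,v in ((320,80),(320,195),(320,300))])
E
```

```text
t 5.5 tcp [0.5153 0.3212 0.0864] rpy [ 1.7998e+02 -2.0000e-02 -9.9600e+01] F [ 0.4 -0.3 -0.2] w 0.018 q [ 50.3  19.9 -16.8  -0.  -53.3 -59.9]
slide tot [ 0.002 -0.001  0.024] per row [ 0.0004 -0.0001  0.0039] turn tot [ 0.0002 -0.0002  0.0011] per row [ 0.     -0.      0.0002]
caps z [array([0.4976, 0.2222, 0.111 ]), array([0.5057, 0.2703, 0.111 ]), array([0.5139, 0.3188, 0.1125])]
```

apply_moves(
  slide=[
    [0,0,0.02],
    [0,0,0],
    [0,0,0],
    [0,0,0],
    [0,0,0],
  ],
  turn=[
    [0,0,0],
    [0,0,0],
    [0,0,0],
    [0,0,0],
    [0,0,0],
  ],
  jaw=[0.95,0.95,0.5,0.5,0.5],
)

```text
time_s: 6.05
tcp_pos: [0.5153, 0.3213, 0.0844]
eef_rot: [180.0, -0.0, -99.6]
contact_force: [0.5, -0.3, -0.7]
gripper_width: 0.0366
```

apply_moves(
  slide=[
    [0,0,0.05],
    [0,0,0.05],
    [0,0,0.05],
    [0,0,0],
  ],
  turn=[
    [0,0,0],
    [0,0,0],
    [0,0,0],
    [0,0,0],
  ],
  jaw=[0.5,0.5,0.5,0.5],
)

```text
time_s: 6.45
tcp_pos: [0.5149, 0.3208, 0.0683]
eef_rot: [179.9, -0.1, -99.6]
contact_force: [0.4, -0.5, -0.3]
gripper_width: 0.0442
```

apply_moves(
  slide=[
    [0,0,0.02],
    [0,0,0],
    [0,0,0],
  ],
  turn=[
    [0,0,0],
    [0,0,0],
    [0,0,0],
  ],
  jaw=[0.5,0.5,0.5],
)

```text
time_s: 6.75
tcp_pos: [0.5155, 0.3214, 0.0677]
eef_rot: [-180.0, 0.0, -99.6]
contact_force: [-0.1, 1.1, 0.0]
gripper_width: 0.0439
```

apply_moves(
  slide=[
    [0,0,0.02],
    [0,0,0],
    [0,0,0],
  ],
  turn=[
    [0,0,0],
    [0,0,0],
    [0,0,0],
  ],
  jaw=[0.5,0.5,0.5],
)

```text
time_s: 7.05
tcp_pos: [0.5154, 0.3213, 0.0655]
eef_rot: [180.0, -0.0, -99.6]
contact_force: [0.1, 0.6, 0.1]
gripper_width: 0.0439
```

```bash
python3 - <<'E'
from h import *
p,R,s=st(); M=R.as_matrix()
w=cap('wrist','w3.png'); T=(wworld(w)-p)@M
c=cap('side','s3.png'); S=(world(c)-p)@M
for n,Q in (('wrist',T),('side',S)):
    q=Q.reshape(-1,3)
    for sg in (-1,1):
        m=(np.abs(q[:,0])<.014)&(q[:,1]*sg>.020)&(q[:,1]*sg<.040)&(q[:,2]<-.0)&(q[:,2]>-.08)
        k=q[m]; print(n,sg,m.sum(),'zmax pct',np.percentile(k[:,2],[90,97,99,100]).round(4),'x',np.percentile(k[:,0],[2,98]).round(4),'y',np.percentile(k[:,1],[2,98]).round(4))
i=c['pixels'][280:440,230:370];cv2.imwrite('pics/s3c.png',cv2.resize(i,None,fx=4,fy=3.7))
E
```

```text
wrist -1 2444 zmax pct [-0.0314 -0.0269 -0.0247 -0.0223] x [-0.0087  0.0118] y [-0.0366 -0.0211]
wrist 1 2411 zmax pct [-0.0313 -0.0272 -0.0244 -0.0222] x [-0.0087  0.0118] y [0.0225 0.0376]
side -1 221 zmax pct [-0.0299 -0.0253 -0.0052 -0.0002] x [-0.0109  0.0085] y [-0.037  -0.0208]
side 1 69 zmax pct [-0.001  -0.0001 -0.0001 -0.0001] x [-0.0112  0.0036] y [0.0229 0.0386]
```

View pics/s3c.png

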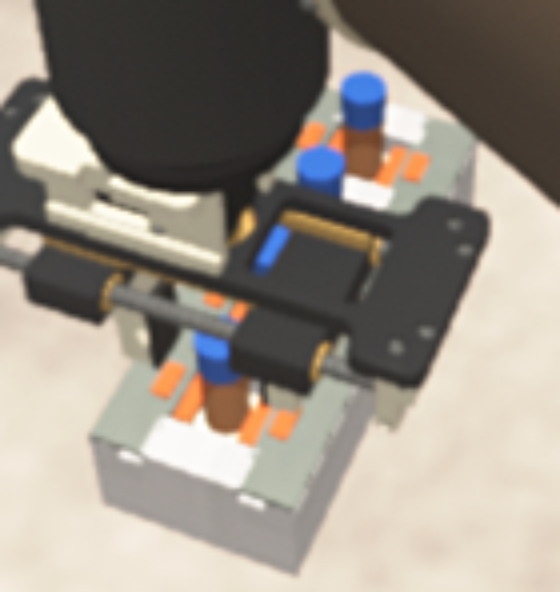

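View pics/w3.png

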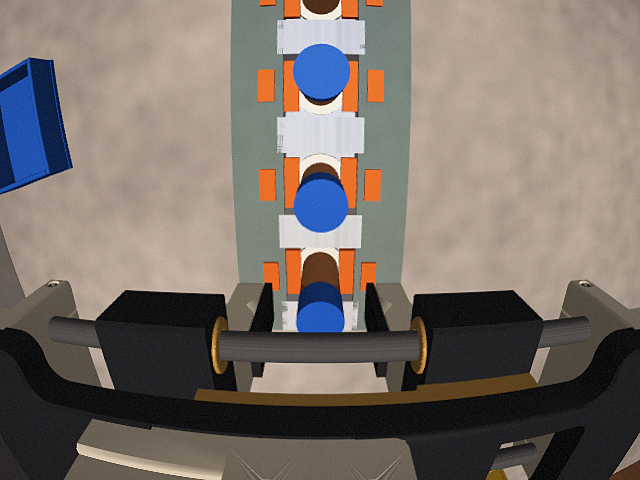

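apply_moves(
  slide=[
    [0,0,0],
    [0,0,0],
    [0,0,0],
  ],
  turn=[
    [0.045,0,0],
    [0,0,0],
    [0,0,0],
  ],
  jaw=[0.5,0.5,0.5],
)

```text
time_s: 7.45
tcp_pos: [0.5149, 0.3214, 0.0657]
eef_rot: [-176.2, -0.0, -99.5]
contact_force: [0.7, -0.1, 0.0]
gripper_width: 0.0437
```

```bash
python3 - <<'E'
from h import *
p,R,s=st(); print(p,s['eef_rot'])
w=cap('wrist'); Rw,_=cv2.Rodrigues(w['rvec']); C=-Rw.T@w['tvec']; print('wrist cam in tool',R.inv().apply(C-p))
M=R.as_matrix()
q=((wworld(w)-p)@M).reshape(-1,3)
for sg in (-1,1):
    m=(np.abs(q[:,0])<.014)&(q[:,1]*sg>.015)&(q[:,1]*sg<.045)&(q[:,2]<-.02)&(q[:,2]>-.08)
    k=q[m]; print(sg,m.sum(),np.percentile(k[:,2],[90,97,99]).round(4),'y',np.percentile(k[:,1],[2,98]).round(4))
E
```

```text
[0.51491942 0.32143238 0.06573209] [-1.76189118e+02 -1.43085508e-02 -9.95267565e+01]
wrist cam in tool [ 0.08228511  0.00059585 -0.18096129]
-1 2442 [-0.0314 -0.0269 -0.0247] y [-0.0365 -0.0211]
1 2402 [-0.0315 -0.0273 -0.0245] y [0.0225 0.0377]
```

apply_moves(
  slide=[
    [0,0,0],
    [0,0,0],
  ],
  turn=[
    [-0.045,0,0],
    [0,0,0],
  ],
  jaw=[0.5,0.5],
)

```text
time_s: 7.7
tcp_pos: [0.5171, 0.3223, 0.066]
eef_rot: [179.9, 0.1, -99.7]
contact_force: [0.1, -0.7, -0.1]
gripper_width: 0.0438
```

apply_moves(
  slide=[
    [0,0,0.1],
    [0,0,0.09],
    [0,0,0],
    [0,0,0],
    [0,0,0],
    [0,0,0],
    [0,0,0],
    [0,0,0],
  ],
  turn=[
    [0,0,0],
    [0,0,0],
    [0,0,0],
    [0,0,0],
    [0,0,0],
    [0,0,0],
    [0,0,0],
    [0,0,0],
  ],
  jaw=[0.5,0.5,0.5,0.95,0.95,0.95,0.95,0.95],
  newtons=30,
)

```text
time_s: 8.5
tcp_pos: [0.5155, 0.3215, 0.0469]
eef_rot: [-180.0, 0.0, -99.6]
contact_force: [-0.2, 0.8, -0.1]
gripper_width: 0.0192
```

```bash
python3 - <<'E'
from h import *
to([.5153,.321,.046],-99.7,6)
p,R,s=st()
c0=np.array([.5031,.248]); a=np.radians(-9.7); bx=np.array([np.cos(a),np.sin(a)]); by=np.array([-np.sin(a),np.cos(a)])
print((p[:2]-c0)@bx,(p[:2]-c0)@by)
E
```

```text
t 8.5 tcp [0.5155 0.3215 0.0469] rpy [-1.7998e+02  3.0000e-02 -9.9590e+01] F [-0.2  0.8 -0.1] w 0.0192 q [ 50.4  22.4 -19.1   0.  -48.5 -60. ]
slide tot [0.006 0.001 0.009] per row [0.001  0.0002 0.0014] turn tot [-0.0002  0.0003  0.0013] per row [-0.      0.0001  0.0002]
-0.00015870710273529522 0.07458443536889757
```

apply_moves(
  slide=[
    [0,0.012,0],
    [0,0.012,0],
    [0,0.012,0],
    [0,0.012,0],
    [0,0.012,0],
    [0,0,0],
    [0,0,0],
    [0,0,0],
  ],
  turn=[
    [0.0193,0,0],
    [0.0193,0,0],
    [0.0193,0,0],
    [0.0193,0,0],
    [0.0193,0,0],
    [0,0,0],
    [0,0,0],
    [0,0,0],
  ],
  jaw=[0.95,0.95,0.95,0.95,0.95,0.95,0.95,0.95],
)

```text
time_s: 9.3
tcp_pos: [0.5103, 0.323, 0.0472]
eef_rot: [-171.7, 0.1, -99.6]
contact_force: [2.5, -1.5, 6.6]
gripper_width: 0.0194
```

```bash
cat >> h.py <<'E'
def shoes(fn=None):
    p,R,s=st(); print('t',round(s['time_s'],2),'rpy',s['eef_rot'].round(2),'tcp',p.round(4),'F',s['contact_force'].round(1),'M',s['moment'].round(2),'w',round(s['gripper_width'],4))
    if fn:
        w=cap('wrist'); cv2.imwrite('pics/'+fn,w['pixels'])
E
python3 - <<'E'
from h import *
shoes('w4.png')
E
```

```text
t 9.3 rpy [-1.7167e+02  8.0000e-02 -9.9580e+01] tcp [0.5103 0.323  0.0472] F [ 2.5 -1.5  6.6] M [-0.35 -0.79 -0.03] w 0.0194
```

View pics/w4.png

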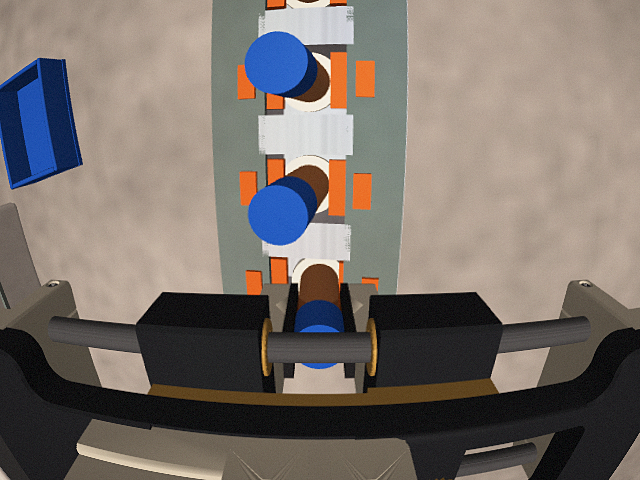

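apply_moves(
  slide=[
    [0,-0.016,0],
    [0,-0.016,0],
    [0,-0.016,0],
    [0,-0.016,0],
    [0,-0.016,0],
    [0,-0.016,0],
    [0,-0.016,0],
    [0,-0.01,0],
  ],
  turn=[
    [-0.0255,0,0],
    [-0.0255,0,0],
    [-0.0255,0,0],
    [-0.0255,0,0],
    [-0.0255,0,0],
    [-0.0255,0,0],
    [-0.0255,0,0],
    [-0.0165,0,0],
  ],
  jaw=[0.95,0.95,0.95,0.95,0.95,0.95,0.95,0.95],
)

```text
time_s: 10.15
tcp_pos: [0.5206, 0.3211, 0.0471]
eef_rot: [171.3, 0.1, -99.6]
contact_force: [-9.4, 0.9, 13.0]
gripper_width: 0.0194
```

apply_moves(
  slide=[
    [0,0,0],
    [0,0,0],
  ],
  turn=[
    [0,0,0],
    [0,0,0],
  ],
  jaw=[0.95,0.95],
)

```text
time_s: 10.35
tcp_pos: [0.5205, 0.321, 0.047]
eef_rot: [171.4, 0.1, -99.6]
contact_force: [-5.6, 1.5, 9.6]
gripper_width: 0.0195
```

```bash
python3 - <<'E'
from h import *
shoes('w5.png')
to([.5155,.3215,.0469],-99.6,5)
E
```

```text
t 10.35 rpy [ 1.7137e+02  5.0000e-02 -9.9620e+01] tcp [0.5205 0.321  0.047 ] F [-5.6  1.5  9.6] M [ 0.6   2.06 -0.  ] w 0.0195
t 10.4 tcp [0.5205 0.321  0.047 ] rpy [ 1.7138e+02  5.0000e-02 -9.9600e+01] F [-5.2  2.1  9.5] w 0.0194 q [ 45.   26.6  -9.2  -8.2 -59.5 -50.1]
slide tot [0.003 0.049 0.009] per row [0.0006 0.0098 0.0018] turn tot [0.1003 0.0006 0.    ] per row [0.0201 0.0001 0.    ]
```

View pics/w5.png

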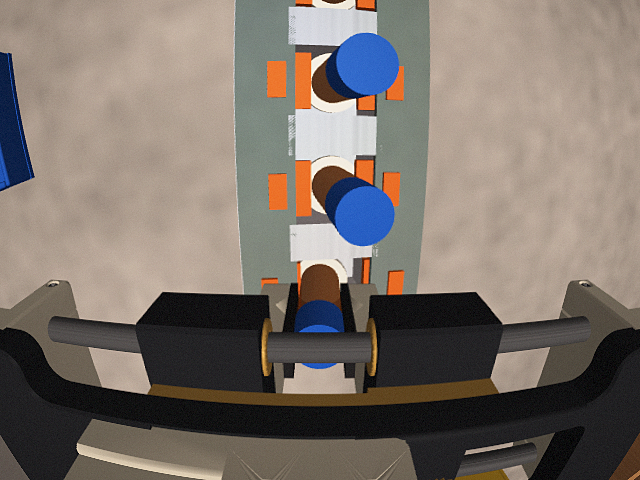

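apply_moves(
  slide=[
    [0,0.0125,0],
    [0,0.0125,0],
    [0,0.0125,0],
    [0,0.0125,0],
    [0,0,0],
    [0,0,-0.04],
    [0,0,-0.04],
    [0,0,0],
  ],
  turn=[
    [0.0251,0,0],
    [0.0251,0,0],
    [0.0251,0,0],
    [0.0251,0,0],
    [0,0,0],
    [0,0,0],
    [0,0,0],
    [0,0,0],
  ],
  jaw=[0.95,0.95,0.95,0.95,0.95,0.95,0.95,0.95],
)

```text
time_s: 11.2
tcp_pos: [0.517, 0.3213, 0.0553]
eef_rot: [-179.9, 0.0, -99.6]
contact_force: [0.5, 0.1, -0.3]
gripper_width: 0.0198
```

```bash
python3 - <<'E'
from h import *
to([.5155,.3215,.2],-99.6,5)
c=cap('side')
i=c['pixels'][280:440,230:370];cv2.imwrite('pics/s6c.png',cv2.resize(i,None,fx=4,fy=3.7))
E
```

```text
t 11.2 tcp [0.517  0.3213 0.0553] rpy [-1.7987e+02  2.0000e-02 -9.9640e+01] F [ 0.5  0.1 -0.3] w 0.0198 q [ 50.3  21.9 -18.6   0.1 -49.4 -60. ]
slide tot [-1.000e-03  1.200e-02 -1.447e+00] per row [-1.000e-04  2.300e-03 -2.895e-01] turn tot [-0.0015  0.0003 -0.0005] per row [-0.0003  0.0001 -0.0001]
```

View pics/s6c.png

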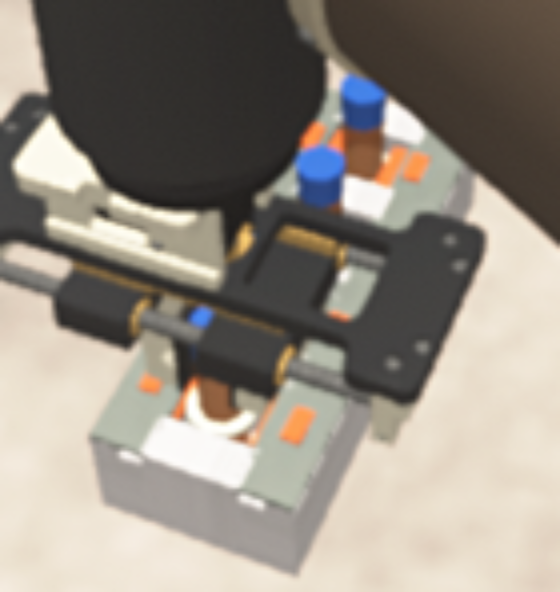

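apply_moves(
  slide=[
    [0,0,-0.1],
    [0,0,-0.2],
    [0,0,-0.25],
    [0,0,-0.25],
    [0,0,-0.25],
    [0,0,-0.25],
    [0,0,-0.15],
    [0,0,0],
  ],
  turn=[
    [0,0,0],
    [0,0,0],
    [0,0,0],
    [0,0,0],
    [0,0,0],
    [0,0,0],
    [0,0,0],
    [0,0,0],
  ],
  jaw=[0.95,0.95,0.95,0.95,0.95,0.95,0.95,0.95],
)

```text
time_s: 12.05
tcp_pos: [0.5174, 0.322, 0.2032]
eef_rot: [-179.7, 0.2, -99.6]
contact_force: [-0.2, 0.2, -0.5]
gripper_width: 0.0195
```

```bash
cat >> h.py <<'E'
K=lambda c:np.array([[c['fx'],0,c['cx']],[0,c['fy'],c['cy']],[0,0,1]])
def proj(c,P): return cv2.projectPoints(np.atleast_2d(np.array(P,float)),np.array(c['rvec'],float),np.array(c['tvec'],float),K(c),None)[0][:,0]
def tray(c=None,zlo=.044,zhi=.062,near=None,verbose=True):
    """fit tray rect from white top-surface pixels (top cam)"""
    c=c or cap('top'); W=world(c); p=c['pixels'].astype(int)
    hsv=cv2.cvtColor(c['pixels'],cv2.COLOR_BGR2HSV)
    m=(hsv[...,1]<45)&(hsv[...,2]>165)&(W[...,2]>zlo)&(W[...,2]<zhi)&(W[...,0]>.25)&(W[...,0]<.7)&(np.abs(W[...,1])<.45)
    n,l,stt,_=cv2.connectedComponentsWithStats(cv2.morphologyEx(m.astype(np.uint8),cv2.MORPH_CLOSE,np.ones((9,9))))
    if n<2: print('no tray');return
    cand=[i for i in range(1,n) if stt[i,4]>400]
    res=[]
    for i in cand:
        q=W[(l==i)&m]
        # outline in image, back-project at nominal z
        cn,_=cv2.findContours((l==i).astype(np.uint8),cv2.RETR_EXTERNAL,cv2.CHAIN_APPROX_NONE)
        hull=cv2.convexHull(cn[0])[:,0].astype(float)
        z0=np.median(q[:,2])
        R,_=cv2.Rodrigues(np.array(c['rvec'],float)); C=-R.T@np.array(c['tvec'],float).ravel()
        d=np.c_[(hull[:,0]-c['cx'])/c['fx'],(hull[:,1]-c['cy'])/c['fy'],np.ones(len(hull))]@R
        P=C+d*((z0-C[2])/d[:,2])[:,None]
        rect=cv2.minAreaRect((P[:,:2]*1000).astype(np.float32))
        b=cv2.boxPoints(rect); e1=b[1]-b[0];e2=b[2]-b[1]; e=e1 if np.hypot(*e1)>np.hypot(*e2) else e2
        if e[1]<0:e=-e
        yaw=np.degrees(np.arctan2(-e[0],e[1]))
        res.append((stt[i,4],np.array(rect[0])/1000,rect[1],yaw,z0))
        if verbose: print('tray cand n',stt[i,4],'c',np.round(rect[0],1),'size',np.round(rect[1],1),'yaw',round(yaw,2),'z',z0.round(4))
    return res
def handle(c):
    W=world(c);hsv=cv2.cvtColor(c['pixels'],cv2.COLOR_BGR2HSV)
    m=(hsv[...,0]>100)&(hsv[...,0]<130)&(hsv[...,1]>120)&(W[...,2]>.1)&(W[...,2]<.135)
    return m,W
E
python3 - <<'E'
from h import *
c=cap('top','t7.png'); tray(c)
Z=cv2.imread('pics/top0.png')
to([.52,0,.2],-180,5)
E
```

```text
tray cand n 1663 c [503.  -36.6] size [ 81.7 139.6] yaw 4.24 z 0.0523
t 12.1 tcp [0.5166 0.3216 0.2013] rpy [-1.7977e+02  1.3000e-01 -9.9610e+01] F [ 0.4  0.6 -0.9] w 0.0197 q [ 50.4  14.3  -8.6   0.1 -66.9 -60. ]
slide tot [ 3.165 -0.57   0.009] per row [ 0.633  -0.114   0.0017] turn tot [-0.0012  0.0031  0.9354] per row [-0.0002  0.0006  0.1871]
```

View pics/t7.png

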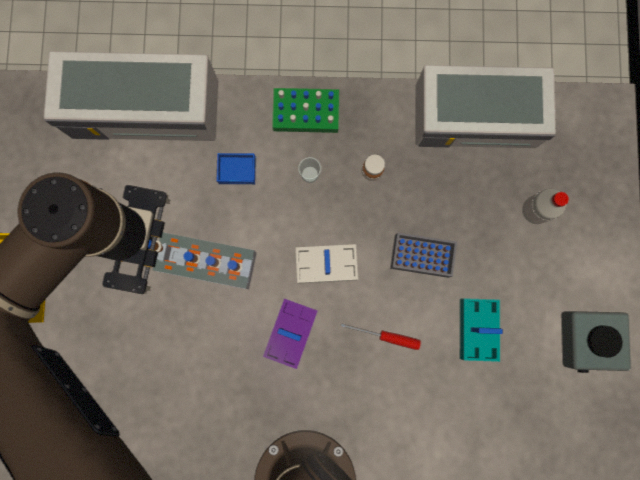

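apply_moves(
  slide=[
    [0.2,-0.04,0],
    [0.4,-0.08,0],
    [0.5,-0.1,0],
    [0.5,-0.1,0],
    [0.5,-0.1,0],
    [0.5,-0.1,0],
    [0.5,-0.1,0],
    [0.5,-0.1,0],
  ],
  turn=[
    [0,0,0],
    [0,0,0],
    [0,0,0],
    [0,0,0],
    [0,0,0],
    [0,0,0],
    [0,0,0],
    [0,0,0],
  ],
  jaw=[0.95,0.95,0.95,0.95,0.95,0.95,0.95,0.95],
)

```text
time_s: 12.9
tcp_pos: [0.5256, -0.0423, 0.1993]
eef_rot: [-179.9, -0.0, -99.6]
contact_force: [1.5, 0.7, -0.2]
gripper_width: 0.0197
```

apply_moves(
  slide=[
    [0.3,-0.06,0],
    [0.1,0,0],
    [0,0,0],
    [0,0,0],
    [0,0,0],
    [0,0,0],
    [0,0,0],
    [0,0,0],
  ],
  turn=[
    [0,0,0],
    [0,0,0.09],
    [0,0,0.095],
    [0,0,0.095],
    [0,0,0.095],
    [0,0,0.095],
    [0,0,0.095],
    [0,0,0.095],
  ],
  jaw=[0.95,0.95,0.95,0.95,0.95,0.95,0.95,0.95],
)

```text
time_s: 13.7
tcp_pos: [0.525, -0.0809, 0.1989]
eef_rot: [-180.0, 0.0, -156.7]
contact_force: [0.7, -0.7, -0.9]
gripper_width: 0.0194
```

```bash
python3 - <<'E'
from h import *
to([.5266,-.0871,.2],-176,5)
E
```

```text
t 13.7 tcp [ 0.525  -0.0809  0.1989] rpy [-1.7996e+02  1.0000e-02 -1.5669e+02] F [ 0.7 -0.7 -0.9] w 0.0194 q [ 12.4   7.1 -17.9   0.  -65.  -79.1]
slide tot [ 0.01  -0.064 -0.011] per row [ 0.0019 -0.0127 -0.0021] turn tot [-0.0005  0.0003  0.2247] per row [-0.0001  0.0001  0.0449]
```

apply_moves(
  slide=[
    [0.01,-0.064,0],
    [0,0,0],
    [0,0,0],
    [0,0,0],
    [0,0,0],
  ],
  turn=[
    [0,0,0],
    [0,0,0.075],
    [0,0,0.075],
    [0,0,0.075],
    [0,0,0],
  ],
  jaw=[0.95,0.95,0.95,0.95,0.95],
)

```text
time_s: 14.2
tcp_pos: [0.5273, -0.0872, 0.1994]
eef_rot: [-180.0, 0.1, -175.5]
contact_force: [0.2, -0.1, -1.2]
gripper_width: 0.0193
```

```bash
python3 - <<'E'
from h import *
to([.5266,-.0871,.2],-176,5)
c=cap('top','t8.png');s=cap('side','s8.png');w=cap('wrist','w8.png')
tray(c)
cv2.imwrite('pics/t8c.png',np.hstack([cv2.resize(c['pixels'][200:320,250:450],(480,288)),cv2.resize(s['pixels'][150:320,280:440],(306,288))]))
E
```

```text
t 14.2 tcp [ 0.5273 -0.0872  0.1994] rpy [-1.7996e+02  8.0000e-02 -1.7554e+02] F [ 0.2 -0.1 -1.2] w 0.0193 q [ 11.7   7.4 -17.5   0.1 -65.  -97.3]
slide tot [ 0.007  0.001 -0.006] per row [ 0.0013  0.0003 -0.0011] turn tot [-0.0005  0.001   0.0053] per row [-0.0001  0.0002  0.0011]
tray cand n 990 c [487.  -37.6] size [ 51.  139.9] yaw 4.34 z 0.052
```

View pics/t8c.png

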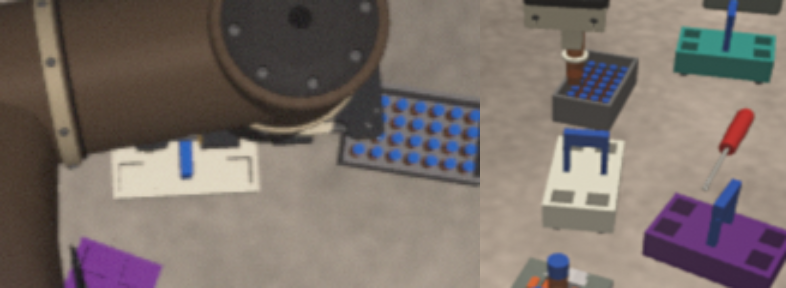

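View pics/w8.png

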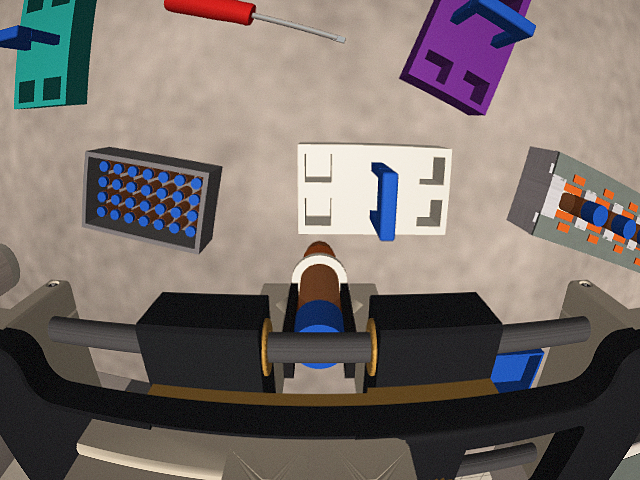

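```bash
cat >> h.py <<'E'
def trayw(w=None):
    w=w or cap('wrist'); W=wworld(w); hsv=cv2.cvtColor(w['pixels'],cv2.COLOR_BGR2HSV)
    m=(hsv[...,1]<45)&(hsv[...,2]>150)&(W[...,2]>.04)&(W[...,2]<.066)
    n,l,stt,_=cv2.connectedComponentsWithStats(cv2.morphologyEx(m.astype(np.uint8),cv2.MORPH_CLOSE,np.ones((7,7))))
    for i in range(1,n):
        if stt[i,4]<1500: continue
        q=W[(l==i)&m]; rect=cv2.minAreaRect((q[:,:2]*1000).astype(np.float32))
        print('wrist rect n',stt[i,4],np.round(rect[0],1),np.round(rect[1],1),round(rect[2],2),'z',np.median(q[:,2]).round(4))
E
python3 - <<'E'
from h import *
trayw()
E
```

```text
wrist rect n 9187 [500.8 -38. ] [ 82.5 141.2] 4.36 z 0.0527
```

apply_moves(
  slide=[
    [0.007,0,0.15],
    [0,0,0.2],
    [0,0,0.2],
    [0,0,0.2],
    [0,0,0.15],
    [0,0,0.1],
    [0,0,0.1],
    [0,0,0],
  ],
  turn=[
    [0,0,0.003],
    [0,0,0],
    [0,0,0],
    [0,0,0],
    [0,0,0],
    [0,0,0],
    [0,0,0],
    [0,0,0],
  ],
  jaw=[0.95,0.95,0.95,0.95,0.95,0.95,0.95,0.95],
)

```text
time_s: 15.2
tcp_pos: [0.5268, -0.0867, 0.089]
eef_rot: [-180.0, 0.1, -175.9]
contact_force: [-0.9, 0.8, -0.9]
gripper_width: 0.0193
```

apply_moves(
  slide=[
    [0,0,0.1],
    [0,0,0.1],
    [0,0,0.05],
    [0,0,0],
  ],
  turn=[
    [0,0,0],
    [0,0,0],
    [0,0,0],
    [0,0,0],
  ],
  jaw=[0.95,0.95,0.95,0.95],
)

```text
time_s: 15.6
tcp_pos: [0.5269, -0.0867, 0.0642]
eef_rot: [-180.0, 0.1, -175.9]
contact_force: [-0.4, -0.3, 0.4]
gripper_width: 0.0194
```

```bash
python3 - <<'E'
from h import *
to([.5268,-.0870,.057],-175.7,5)
s=cap('side','s9.png');w=cap('wrist','w9.png')
cv2.imwrite('pics/s9c.png',cv2.resize(s['pixels'][150:320,280:440],(640,560)))
E
```

```text
t 15.6 tcp [ 0.5269 -0.0867  0.0642] rpy [-1.7996e+02  7.0000e-02 -1.7591e+02] F [-0.4 -0.3  0.4] w 0.0194 q [ 11.7  15.1 -27.6   0.1 -47.2 -97.7]
slide tot [ 0.001 -0.003  0.072] per row [ 0.0003 -0.0006  0.0144] turn tot [-0.0005  0.0008 -0.0025] per row [-0.0001  0.0002 -0.0005]
```

View pics/s9c.png

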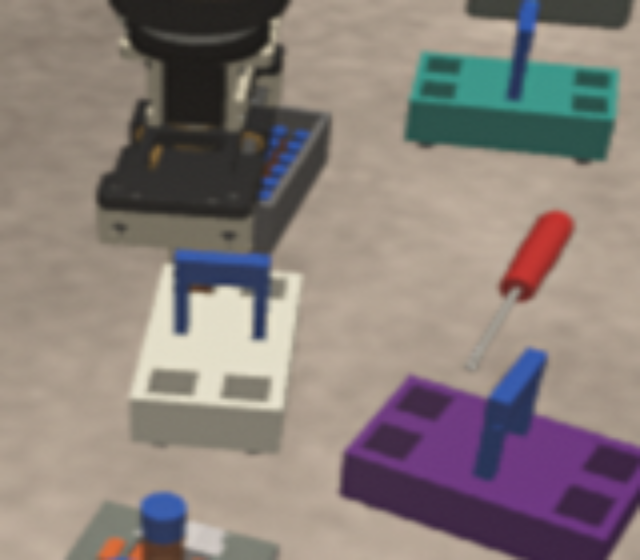

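View pics/w9.png

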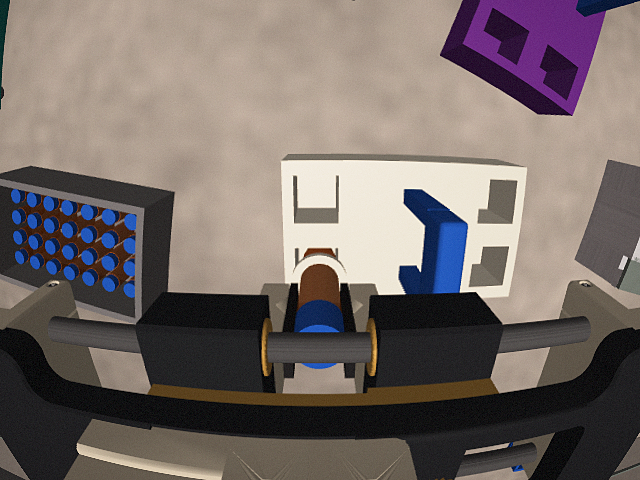

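apply_moves(
  slide=[
    [0,0,0.03],
    [0,0,0.03],
    [0,0,0],
    [0,0,0],
    [0,0,0],
    [0,0,0],
    [0,0,-0.1],
    [0,0,-0.2],
  ],
  turn=[
    [0,0,0],
    [0,0,0],
    [0,0,0],
    [0,0,0],
    [0,0,0],
    [0,0,0],
    [0,0,0],
    [0,0,0],
  ],
  jaw=[0.95,0.95,0.95,0.65,0.65,0.65,0.65,0.65],
)

```text
time_s: 16.5
tcp_pos: [0.5265, -0.0867, 0.0888]
eef_rot: [-179.9, -0.0, -175.9]
contact_force: [0.3, -0.2, 0.1]
gripper_width: 0.0306
```

apply_moves(
  slide=[
    [0,0,-0.25],
    [0,0,-0.25],
    [0,0,-0.2],
    [0,0,-0.1],
    [0,0,0],
  ],
  turn=[
    [0,0,0],
    [0,0,0],
    [0,0,0],
    [0,0,0],
    [0,0,0],
  ],
  jaw=[0.65,0.65,0.65,0.65,0.65],
)

```text
time_s: 17.0
tcp_pos: [0.5281, -0.0865, 0.1709]
eef_rot: [-180.0, 0.3, -175.9]
contact_force: [-0.6, 0.7, -0.4]
gripper_width: 0.0306
```

```bash
python3 - <<'E'
from h import *
to([.507,.2723,.2],-99.7,8)
w=cap('wrist','w10.png')
E
```

```text
t 17.0 tcp [ 0.5281 -0.0865  0.1709] rpy [-179.97    0.35 -175.91] F [-0.6  0.7 -0.4] w 0.0306 q [ 11.8   8.6 -20.    0.1 -61.1 -97.7]
slide tot [-0.047  3.593 -0.292] per row [-0.0059  0.4492 -0.0366] turn tot [-0.0029  0.0032 -0.8867] per row [-0.0004  0.0004 -0.1108]
```

View pics/w10.png

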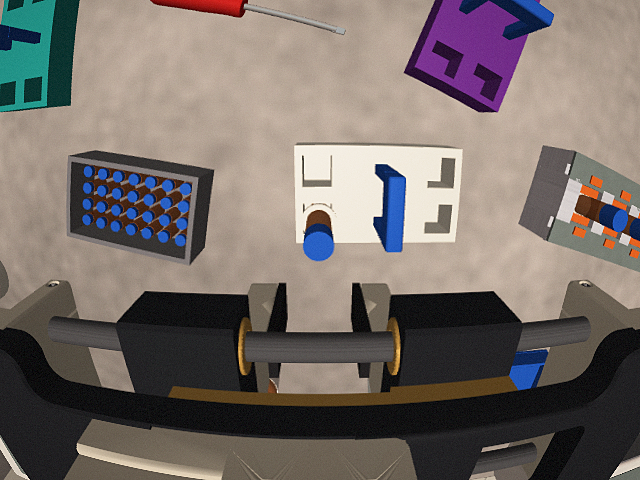

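apply_moves(
  slide=[
    [0,0.3,-0.06],
    [0,0.45,-0.05],
    [-0.01,0.47,-0.05],
    [-0.01,0.47,-0.04],
    [-0.01,0.47,-0.04],
    [-0.01,0.47,-0.04],
    [0,0.47,0],
    [0,0.4,0],
  ],
  turn=[
    [0,0,0],
    [0,0,0],
    [0,0,0],
    [0,0,0],
    [0,0,0],
    [0,0,0],
    [0,0,0],
    [0,0,0],
  ],
  jaw=[0.65,0.65,0.65,0.65,0.6,0.6,0.5,0.5],
)

```text
time_s: 17.85
tcp_pos: [0.5052, 0.2648, 0.1955]
eef_rot: [-179.9, 0.1, -175.9]
contact_force: [1.5, -0.5, -0.4]
gripper_width: 0.0425
```

apply_moves(
  slide=[
    [0,0.05,0],
    [0,0,0],
    [0,0,0],
    [0,0,0],
    [0,0,0],
    [0,0,0],
    [0,0,0],
    [0,0,0],
  ],
  turn=[
    [0,0,-0.09],
    [0,0,-0.095],
    [0,0,-0.095],
    [0,0,-0.095],
    [0,0,-0.095],
    [0,0,-0.095],
    [0,0,-0.095],
    [0,0,-0.095],
  ],
  jaw=[0.5,0.5,0.5,0.5,0.5,0.5,0.5,0.5],
)

```text
time_s: 18.65
tcp_pos: [0.5052, 0.2674, 0.1951]
eef_rot: [-179.9, -0.1, -110.7]
contact_force: [0.4, 0.5, 0.1]
gripper_width: 0.0437
```

```bash
python3 - <<'E'
from h import *
to([.507,.2723,.2],-99.7,8)
E
```

```text
t 18.65 tcp [0.5052 0.2674 0.1951] rpy [-1.7992e+02 -1.1000e-01 -1.1070e+02] F [0.4 0.5 0.1] w 0.0437 q [ 47.6  11.2 -13.4   0.1 -65.4 -68.3]
slide tot [-0.052  0.001 -0.049] per row [-0.0066  0.0001 -0.0061] turn tot [-0.0008 -0.0014 -0.128 ] per row [-0.0001 -0.0002 -0.016 ]
```

apply_moves(
  slide=[
    [-0.052,0,0],
    [0,0,0],
    [0,0,0.2],
    [0,0,0.25],
    [0,0,0.25],
    [0,0,0.25],
    [0,0,0.2],
    [0,0,0],
  ],
  turn=[
    [0,0,-0.064],
    [0,0,-0.064],
    [0,0,0],
    [0,0,0],
    [0,0,0],
    [0,0,0],
    [0,0,0],
    [0,0,0],
  ],
  jaw=[0.5,0.5,0.5,0.5,0.5,0.5,0.5,0.5],
)

```text
time_s: 19.45
tcp_pos: [0.5057, 0.2705, 0.0777]
eef_rot: [179.9, -0.3, -100.1]
contact_force: [-0.5, 0.4, -0.3]
gripper_width: 0.0437
```

```bash
python3 - <<'E'
from h import *
to([.507,.2723,.047],-99.7,8)
E
```

```text
t 19.45 tcp [0.5057 0.2705 0.0777] rpy [ 179.89   -0.34 -100.07] F [-0.5  0.4 -0.3] w 0.0437 q [ 47.7  17.8 -21.5   0.1 -51.1 -57.9]
slide tot [-0.022 -0.01   0.307] per row [-0.0027 -0.0013  0.0383] turn tot [ 0.0013 -0.004  -0.0043] per row [ 0.0002 -0.0005 -0.0005]
```

apply_moves(
  slide=[
    [-0.01,-0.005,0.15],
    [0,0,0.15],
    [0,0,0],
    [0,0,0],
    [0,0,0],
    [0,0,0],
    [0,0,0],
    [0,0,0],
  ],
  turn=[
    [0,0,-0.004],
    [0,0,0],
    [0,0,0],
    [0,0,0],
    [0,0,0],
    [0,0,0],
    [0,0,0],
    [0,0,0],
  ],
  jaw=[0.5,0.5,0.5,0.95,0.95,0.95,0.95,0.95],
)

```text
time_s: 20.25
tcp_pos: [0.5087, 0.2739, 0.0526]
eef_rot: [-179.8, 0.0, -99.7]
contact_force: [-3.6, 0.4, 5.8]
gripper_width: 0.0195
```

```bash
python3 - <<'E'
from h import *
to([.507,.2723,.047],-99.7,8)
E
```

```text
t 20.25 tcp [0.5087 0.2739 0.0526] rpy [-1.7983e+02  4.0000e-02 -9.9680e+01] F [-3.6  0.4  5.8] w 0.0195 q [ 47.8  19.5 -22.9   0.2 -47.5 -57.6]
slide tot [0.018 0.014 0.056] per row [0.0023 0.0018 0.007 ] turn tot [-0.002   0.0005  0.0003] per row [-0.0002  0.0001  0.    ]
```

apply_moves(
  slide=[
    [0,0.024,0],
    [0,0.014,0],
    [0,0.014,0],
    [0,0.014,0],
    [0,0.014,0],
    [0,0,0],
    [0,0,0],
    [0,0,0],
  ],
  turn=[
    [0.0193,0,0],
    [0.0193,0,0],
    [0.0193,0,0],
    [0.0193,0,0],
    [0.0193,0,0],
    [0,0,0],
    [0,0,0],
    [0,0,0],
  ],
  jaw=[0.95,0.95,0.95,0.95,0.95,0.95,0.95,0.95],
)

```text
time_s: 21.05
tcp_pos: [0.5021, 0.2756, 0.0528]
eef_rot: [-171.4, 0.1, -99.6]
contact_force: [1.7, -1.2, 8.4]
gripper_width: 0.0192
```

apply_moves(
  slide=[
    [0,-0.018,0],
    [0,-0.018,0],
    [0,-0.018,0],
    [0,-0.018,0],
    [0,-0.018,0],
    [0,-0.018,0],
    [0,-0.018,0],
    [0,-0.012,0],
  ],
  turn=[
    [-0.0255,0,0],
    [-0.0255,0,0],
    [-0.0255,0,0],
    [-0.0255,0,0],
    [-0.0255,0,0],
    [-0.0255,0,0],
    [-0.0255,0,0],
    [-0.0165,0,0],
  ],
  jaw=[0.95,0.95,0.95,0.95,0.95,0.95,0.95,0.95],
)

```text
time_s: 21.85
tcp_pos: [0.5136, 0.2731, 0.0526]
eef_rot: [171.5, 0.0, -99.7]
contact_force: [-11.4, 2.6, 14.0]
gripper_width: 0.0197
```

apply_moves(
  slide=[
    [0,0,0],
    [0,0,0],
  ],
  turn=[
    [0,0,0],
    [0,0,0],
  ],
  jaw=[0.95,0.95],
)

```text
time_s: 22.05
tcp_pos: [0.5134, 0.273, 0.0525]
eef_rot: [171.6, 0.0, -99.7]
contact_force: [-7.7, 1.5, 11.8]
gripper_width: 0.0195
```

```bash
python3 - <<'E'
from h import *
to([.5073,.2725,.0526],-99.7,4)
E
```

```text
t 22.05 tcp [0.5134 0.273  0.0525] rpy [ 1.7155e+02  2.0000e-02 -9.9720e+01] F [-7.7  1.5 11.8] w 0.0195 q [ 42.3  24.  -12.9  -7.8 -58.5 -47.6]
slide tot [0.015 0.059 0.008] per row [0.0038 0.0148 0.0019] turn tot [ 0.0983  0.0003 -0.0002] per row [ 0.0246  0.0001 -0.    ]
```

apply_moves(
  slide=[
    [0,0.015,0],
    [0,0.015,0],
    [0,0.015,0],
    [0,0.015,0],
    [0,0,0],
    [0,0,-0.04],
    [0,0,-0.04],
    [0,0,0],
  ],
  turn=[
    [0.0246,0,0],
    [0.0246,0,0],
    [0.0246,0,0],
    [0.0246,0,0],
    [0,0,0],
    [0,0,0],
    [0,0,0],
    [0,0,0],
  ],
  jaw=[0.95,0.95,0.95,0.95,0.95,0.95,0.95,0.95],
)

```text
time_s: 22.85
tcp_pos: [0.509, 0.2736, 0.0607]
eef_rot: [-179.9, 0.0, -99.7]
contact_force: [-1.5, -0.1, 0.4]
gripper_width: 0.0196
```

apply_moves(
  slide=[
    [0,0,-0.05],
    [0,0,-0.15],
    [0,0,-0.25],
    [0,0,-0.25],
    [0,0,-0.25],
    [0,0,-0.25],
    [0,0,-0.2],
    [0,0,0],
  ],
  turn=[
    [0,0,0],
    [0,0,0],
    [0,0,0],
    [0,0,0],
    [0,0,0],
    [0,0,0],
    [0,0,0],
    [0,0,0],
  ],
  jaw=[0.95,0.95,0.95,0.95,0.95,0.95,0.95,0.95],
)

```text
time_s: 23.65
tcp_pos: [0.5099, 0.2745, 0.2038]
eef_rot: [-179.6, 0.2, -99.7]
contact_force: [0.2, -1.2, 0.7]
gripper_width: 0.0196
```

```bash
python3 - <<'E'
from h import *
c=cap('top','t11.png'); tray(c); w=cap('wrist','w11.png')
to([.4869,-.09,.205],-175.7,8)
E
```

```text
tray cand n 1784 c [502.9 -36.5] size [ 81.9 139.6] yaw 4.36 z 0.0524
t 23.75 tcp [0.5083 0.2736 0.2005] rpy [-1.7984e+02  5.0000e-02 -9.9710e+01] F [-0.2 -0.2 -1.4] w 0.0197 q [ 47.8  11.4 -12.4   0.1 -66.  -57.5]
slide tot [ 3.62  -0.402 -0.047] per row [ 0.4525 -0.0503 -0.0059] turn tot [-0.0012  0.0017  0.8842] per row [-1.000e-04  2.000e-04  1.105e-01]
```

View pics/w11.png

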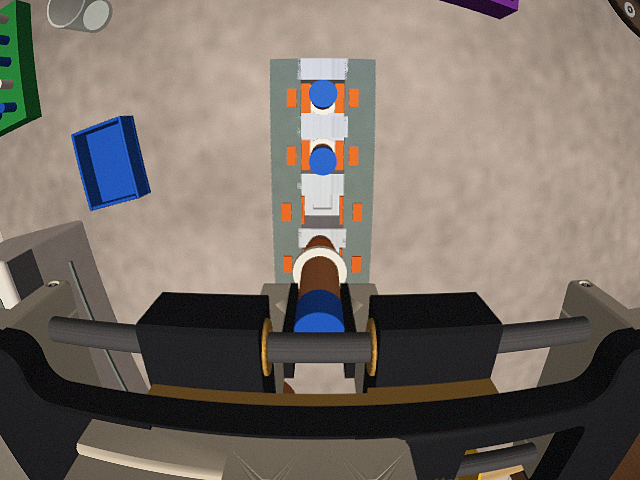

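View pics/t11.png

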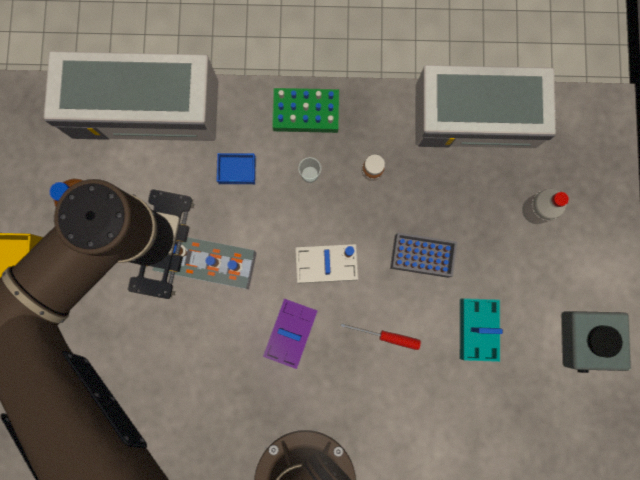

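apply_moves(
  slide=[
    [0.3,-0.03,0],
    [0.45,-0.05,0],
    [0.48,-0.055,0],
    [0.48,-0.055,0],
    [0.48,-0.055,0],
    [0.48,-0.055,0],
    [0.48,-0.055,0],
    [0.4,-0.047,0],
  ],
  turn=[
    [0,0,0],
    [0,0,0],
    [0,0,0],
    [0,0,0],
    [0,0,0],
    [0,0,0],
    [0,0,0],
    [0,0,0],
  ],
  jaw=[0.95,0.95,0.95,0.95,0.95,0.95,0.95,0.95],
)

```text
time_s: 24.55
tcp_pos: [0.4868, -0.0853, 0.1994]
eef_rot: [-179.9, -0.0, -99.7]
contact_force: [1.2, -0.7, -0.7]
gripper_width: 0.0194
```

apply_moves(
  slide=[
    [0.07,0,0],
    [0,0,0],
    [0,0,0],
    [0,0,0],
    [0,0,0],
    [0,0,0],
    [0,0,0],
    [0,0,0],
  ],
  turn=[
    [0,0,0.09],
    [0,0,0.095],
    [0,0,0.095],
    [0,0,0.095],
    [0,0,0.095],
    [0,0,0.095],
    [0,0,0.095],
    [0,0,0.095],
  ],
  jaw=[0.95,0.95,0.95,0.95,0.95,0.95,0.95,0.95],
)

```text
time_s: 25.35
tcp_pos: [0.4862, -0.0901, 0.1991]
eef_rot: [-180.0, 0.0, -164.9]
contact_force: [-0.7, -1.0, -0.5]
gripper_width: 0.0192
```

```bash
python3 - <<'E'
from h import *
to([.4869,-.09,.205],-175.7,8)
E
```

```text
t 25.35 tcp [ 0.4862 -0.0901  0.1991] rpy [-1.7997e+02  1.0000e-02 -1.6493e+02] F [-0.7 -1.  -0.5] w 0.0192 q [ 12.4   3.5 -21.9   0.  -64.5 -87.3]
slide tot [-0.007 -0.001 -0.059] per row [-0.0009 -0.0001 -0.0074] turn tot [-0.0004  0.0002  0.1254] per row [-0.      0.      0.0157]
```

apply_moves(
  slide=[
    [0,0,0],
    [0,0,0],
    [0,0,0.2],
    [0,0,0.2],
    [0,0,0.2],
    [0,0,0.2],
    [0,0,0.1],
    [0,0,0],
  ],
  turn=[
    [0,0,0.063],
    [0,0,0.063],
    [0,0,0],
    [0,0,0],
    [0,0,0],
    [0,0,0],
    [0,0,0],
    [0,0,0],
  ],
  jaw=[0.95,0.95,0.95,0.95,0.95,0.95,0.95,0.95],
)

```text
time_s: 26.15
tcp_pos: [0.4857, -0.0903, 0.1085]
eef_rot: [-179.9, -0.1, -175.4]
contact_force: [1.1, -0.4, -0.5]
gripper_width: 0.0194
```

```bash
python3 - <<'E'
from h import *
to([.4869,-.09,.066],-175.7,8)
w=cap('wrist','w12.png'); trayw(w)
E
```

```text
t 26.15 tcp [ 0.4857 -0.0903  0.1085] rpy [-1.7995e+02 -8.0000e-02 -1.7542e+02] F [ 1.1 -0.4 -0.5] w 0.0194 q [ 12.3   8.6 -29.3   0.1 -52.3 -97.8]
slide tot [-0.013  0.002  0.425] per row [-0.0016  0.0003  0.0531] turn tot [-0.0006 -0.001   0.0033] per row [-0.0001 -0.0001  0.0004]
wrist rect n 8766 [488.9 -38.6] [ 59.1 140.6] 3.91 z 0.0527
```

View pics/w12.png

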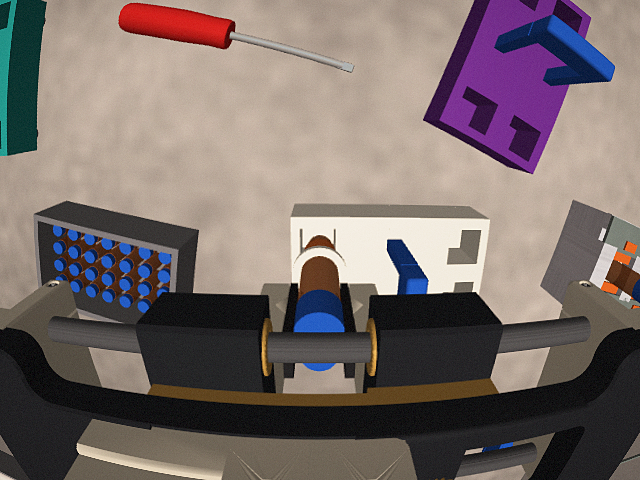

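apply_moves(
  slide=[
    [-0.012,0,0.08],
    [0,0,0.1],
    [0,0,0.1],
    [0,0,0.1],
    [0,0,0.05],
    [0,0,0],
    [0,0,0],
  ],
  turn=[
    [0,0,0.003],
    [0,0,0],
    [0,0,0],
    [0,0,0],
    [0,0,0],
    [0,0,0],
    [0,0,0],
  ],
  jaw=[0.95,0.95,0.95,0.95,0.95,0.95,0.95],
)

```text
time_s: 26.9
tcp_pos: [0.4886, -0.09, 0.0674]
eef_rot: [-180.0, 0.1, -175.6]
contact_force: [0.4, -0.3, -1.0]
gripper_width: 0.0191
```

```bash
python3 - <<'E'
from h import *
to([.4869,-.09,.063],-175.7,8)
w=cap('wrist','w13.png')
E
```

```text
t 26.9 tcp [ 0.4886 -0.09    0.0674] rpy [-1.7995e+02  1.4000e-01 -1.7565e+02] F [ 0.4 -0.3 -1. ] w 0.0191 q [ 12.3  11.6 -32.    0.1 -46.2 -98. ]
slide tot [0.017 0.001 0.044] per row [0.0022 0.0002 0.0055] turn tot [-0.0006  0.0017  0.0006] per row [-0.0001  0.0002  0.0001]
```

View pics/w13.png

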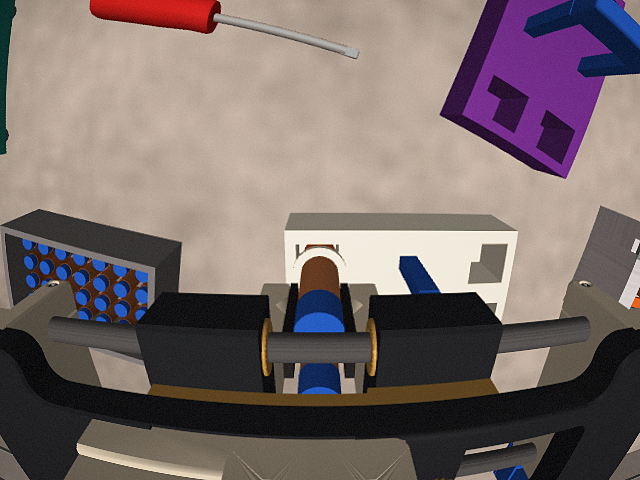

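Tube 2 is going into its pocket, at about (320,260). I'll set it down and release it.

apply_moves(
  slide=[
    [0,0,0.03],
    [0,0,0.015],
    [0,0,0],
    [0,0,0],
    [0,0,0],
    [0,0,0],
    [0,0,-0.1],
    [0,0,-0.2],
  ],
  turn=[
    [0,0,0],
    [0,0,0],
    [0,0,0],
    [0,0,0],
    [0,0,0],
    [0,0,0],
    [0,0,0],
    [0,0,0],
  ],
  jaw=[0.95,0.95,0.95,0.65,0.65,0.65,0.65,0.65],
)

```text
time_s: 27.75
tcp_pos: [0.4874, -0.0901, 0.0926]
eef_rot: [-180.0, -0.0, -175.7]
contact_force: [0.1, 0.6, 0.7]
gripper_width: 0.0311
```

apply_moves(
  slide=[
    [0,0,-0.25],
    [0,0,-0.25],
    [0,0,-0.25],
    [0,0,-0.2],
    [0,0,-0.1],
    [0,0,0],
  ],
  turn=[
    [0,0,0],
    [0,0,0],
    [0,0,0],
    [0,0,0],
    [0,0,0],
    [0,0,0],
  ],
  jaw=[0.65,0.65,0.65,0.65,0.65,0.65],
)

```text
time_s: 28.35
tcp_pos: [0.4889, -0.0898, 0.1995]
eef_rot: [-180.0, 0.3, -175.7]
contact_force: [0.1, -0.4, -0.8]
gripper_width: 0.0307
```

```bash
python3 - <<'E'
from h import *
to([.4985,.2226,.2],-99.7,8)
w=cap('wrist','w14.png')
E
```

```text
t 28.35 tcp [ 0.4889 -0.0898  0.1995] rpy [-179.98    0.33 -175.65] F [ 0.1 -0.4 -0.8] w 0.0307 q [ 12.3   3.6 -21.9   0.1 -64.3 -98. ]
slide tot [-0.332  3.108 -0.004] per row [-0.0416  0.3885 -0.0005] turn tot [-0.0027  0.003  -0.8837] per row [-0.0003  0.0004 -0.1105]
```

View pics/w14.png

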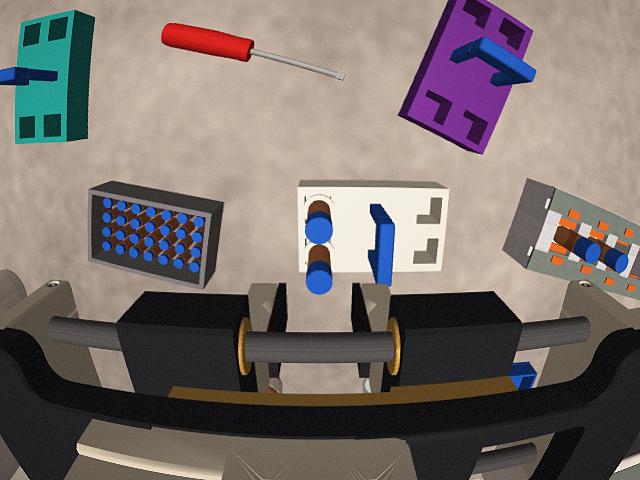

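apply_moves(
  slide=[
    [-0.02,0.3,0],
    [-0.04,0.4,0],
    [-0.045,0.4,0],
    [-0.045,0.4,0],
    [-0.045,0.4,0],
    [-0.045,0.4,0],
    [-0.045,0.4,0],
    [-0.045,0.4,0],
  ],
  turn=[
    [0,0,0],
    [0,0,0],
    [0,0,0],
    [0,0,0],
    [0,0,0],
    [0,0,0],
    [0,0,0],
    [0,0,0],
  ],
  jaw=[0.65,0.65,0.65,0.65,0.6,0.6,0.5,0.5],
)

```text
time_s: 29.2
tcp_pos: [0.4967, 0.223, 0.1962]
eef_rot: [-179.9, 0.0, -175.7]
contact_force: [1.4, 0.2, -0.2]
gripper_width: 0.0428
```

apply_moves(
  slide=[
    [0,0,0],
    [0,0,0],
    [0,0,0],
    [0,0,0],
    [0,0,0],
    [0,0,0],
    [0,0,0],
    [0,0,0],
  ],
  turn=[
    [0,0,-0.09],
    [0,0,-0.095],
    [0,0,-0.095],
    [0,0,-0.095],
    [0,0,-0.095],
    [0,0,-0.095],
    [0,0,-0.095],
    [0,0,-0.095],
  ],
  jaw=[0.5,0.5,0.5,0.5,0.5,0.5,0.5,0.5],
)

```text
time_s: 30.0
tcp_pos: [0.4969, 0.2212, 0.196]
eef_rot: [-179.9, -0.1, -110.4]
contact_force: [-0.1, -0.5, -0.2]
gripper_width: 0.0436
```

```bash
python3 - <<'E'
from h import *
to([.4985,.223,.2],-99.7,8)
E
```

```text
t 30.0 tcp [0.4969 0.2212 0.196 ] rpy [-1.7994e+02 -1.1000e-01 -1.1044e+02] F [-0.1 -0.5 -0.2] w 0.0436 q [ 44.7   8.5 -16.6   0.1 -64.9 -65.2]
slide tot [-0.022 -0.009 -0.04 ] per row [-0.0028 -0.0012 -0.005 ] turn tot [-0.0006 -0.0013 -0.125 ] per row [-0.0001 -0.0002 -0.0156]
```

apply_moves(
  slide=[
    [-0.02,-0.005,0],
    [0,0,0],
    [0,0,0.2],
    [0,0,0.25],
    [0,0,0.25],
    [0,0,0.25],
    [0,0,0.2],
    [0,0,0],
  ],
  turn=[
    [0,0,-0.063],
    [0,0,-0.063],
    [0,0,0],
    [0,0,0],
    [0,0,0],
    [0,0,0],
    [0,0,0],
    [0,0,0],
  ],
  jaw=[0.5,0.5,0.5,0.5,0.5,0.5,0.5,0.5],
)

```text
time_s: 30.8
tcp_pos: [0.4966, 0.2214, 0.0787]
eef_rot: [179.9, -0.3, -100.0]
contact_force: [0.4, -0.2, -0.6]
gripper_width: 0.0444
```

apply_moves(
  slide=[
    [0,0,0.15],
    [0,0,0.15],
    [0,0,0.03],
    [0,0,0],
    [0,0,0],
  ],
  turn=[
    [0,0,0],
    [0,0,0],
    [0,0,0],
    [0,0,0],
    [0,0,0],
  ],
  jaw=[0.5,0.5,0.5,0.5,0.5],
)

```text
time_s: 31.3
tcp_pos: [0.4996, 0.2236, 0.0506]
eef_rot: [-179.8, 0.0, -99.9]
contact_force: [0.7, 0.2, 0.4]
gripper_width: 0.0436
```

```bash
python3 - <<'E'
from h import *
to([.4987,.223,.047],-99.7,8)
E
```

```text
t 31.3 tcp [0.4996 0.2236 0.0506] rpy [-1.7981e+02  3.0000e-02 -9.9930e+01] F [0.7 0.2 0.4] w 0.0436 q [ 44.7  17.2 -26.9   0.2 -45.8 -54.8]
slide tot [0.008 0.008 0.036] per row [0.001  0.001  0.0044] turn tot [-0.0023  0.0004 -0.0026] per row [-0.0003  0.     -0.0003]
```

apply_moves(
  slide=[
    [0.005,0.007,0],
    [0,0,0],
    [0,0,0],
    [0,0,0],
    [0,0,0],
    [0,0,0],
  ],
  turn=[
    [-0.002,0,-0.002],
    [0,0,0],
    [0,0,0],
    [0,0,0],
    [0,0,0],
    [0,0,0],
  ],
  jaw=[0.95,0.95,0.95,0.95,0.95,0.95],
)

```text
time_s: 31.9
tcp_pos: [0.4986, 0.2231, 0.05]
eef_rot: [-180.0, 0.0, -99.8]
contact_force: [-0.2, 0.4, 2.5]
gripper_width: 0.0195
```

apply_moves(
  slide=[
    [0,0.0135,0],
    [0,0.0135,0],
    [0,0.0135,0],
    [0,0.0135,0],
    [0,0.0135,0],
    [0,0,0],
    [0,0,0],
    [0,0,0],
  ],
  turn=[
    [0.0193,0,0],
    [0.0193,0,0],
    [0.0193,0,0],
    [0.0193,0,0],
    [0.0193,0,0],
    [0,0,0],
    [0,0,0],
    [0,0,0],
  ],
  jaw=[0.95,0.95,0.95,0.95,0.95,0.95,0.95,0.95],
)

```text
time_s: 32.7
tcp_pos: [0.4927, 0.2249, 0.0503]
eef_rot: [-171.7, 0.1, -99.7]
contact_force: [3.0, -1.2, 7.4]
gripper_width: 0.0197
```

apply_moves(
  slide=[
    [0,-0.0175,0],
    [0,-0.0175,0],
    [0,-0.0175,0],
    [0,-0.0175,0],
    [0,-0.0175,0],
    [0,-0.0175,0],
    [0,-0.0175,0],
    [0,-0.0115,0],
  ],
  turn=[
    [-0.0255,0,0],
    [-0.0255,0,0],
    [-0.0255,0,0],
    [-0.0255,0,0],
    [-0.0255,0,0],
    [-0.0255,0,0],
    [-0.0255,0,0],
    [-0.0165,0,0],
  ],
  jaw=[0.95,0.95,0.95,0.95,0.95,0.95,0.95,0.95],
)

```text
time_s: 33.5
tcp_pos: [0.5042, 0.2225, 0.0502]
eef_rot: [171.3, 0.0, -99.8]
contact_force: [-8.9, 2.7, 14.9]
gripper_width: 0.0193
```

apply_moves(
  slide=[
    [0,0,0],
    [0,0,0],
  ],
  turn=[
    [0,0,0],
    [0,0,0],
  ],
  jaw=[0.95,0.95],
)

```text
time_s: 33.7
tcp_pos: [0.504, 0.2224, 0.0501]
eef_rot: [171.4, 0.0, -99.8]
contact_force: [-4.3, 0.8, 11.4]
gripper_width: 0.0195
```

```bash
python3 - <<'E'
from h import *
to([.4989,.2234,.0506],-99.7,4)
E
```

```text
t 33.7 tcp [0.504  0.2224 0.0501] rpy [ 1.7135e+02  4.0000e-02 -9.9780e+01] F [-4.3  0.8 11.4] w 0.0195 q [ 39.   22.  -16.7  -7.8 -57.2 -44.3]
slide tot [-0.001  0.052  0.003] per row [-0.0003  0.0131  0.0007] turn tot [ 0.1006  0.0005 -0.0009] per row [ 0.0252  0.0001 -0.0002]
```

apply_moves(
  slide=[
    [0,0.0135,0],
    [0,0.0135,0],
    [0,0.0135,0],
    [0,0.0135,0],
    [0,0,0],
    [0,0,-0.04],
    [0,0,-0.04],
    [0,0,0],
  ],
  turn=[
    [0.0252,0,0],
    [0.0252,0,0],
    [0.0252,0,0],
    [0.0252,0,0],
    [0,0,0],
    [0,0,0],
    [0,0,0],
    [0,0,0],
  ],
  jaw=[0.95,0.95,0.95,0.95,0.95,0.95,0.95,0.95],
)

```text
time_s: 34.5
tcp_pos: [0.5001, 0.2229, 0.0584]
eef_rot: [-179.8, 0.0, -99.8]
contact_force: [0.4, 0.2, -1.1]
gripper_width: 0.0195
```

apply_moves(
  slide=[
    [0,0,-0.05],
    [0,0,-0.15],
    [0,0,-0.25],
    [0,0,-0.25],
    [0,0,-0.25],
    [0,0,-0.25],
    [0,0,-0.22],
    [0,0,0],
  ],
  turn=[
    [0,0,0],
    [0,0,0],
    [0,0,0],
    [0,0,0],
    [0,0,0],
    [0,0,0],
    [0,0,0],
    [0,0,0],
  ],
  jaw=[0.95,0.95,0.95,0.95,0.95,0.95,0.95,0.95],
)

```text
time_s: 35.3
tcp_pos: [0.5008, 0.2237, 0.2037]
eef_rot: [-179.6, 0.2, -99.8]
contact_force: [0.3, -0.1, -1.3]
gripper_width: 0.0192
```

```bash
python3 - <<'E'
from h import *
c=cap('top','t15.png'); tray(c); w=cap('wrist','w15.png')
to([.5193,.0167,.205],-175.7,8)
E
```

```text
tray cand n 1914 c [502.8 -36.4] size [ 81.9 139.8] yaw 4.39 z 0.0526
t 35.4 tcp [0.4992 0.2229 0.2004] rpy [-1.7981e+02  5.0000e-02 -9.9790e+01] F [-0.1 -0.1 -0.6] w 0.0196 q [ 44.7   8.5 -16.1   0.1 -65.3 -54.5]
slide tot [ 1.997 -0.549 -0.046] per row [ 0.2497 -0.0686 -0.0058] turn tot [-0.0014  0.002   0.8833] per row [-0.0002  0.0002  0.1104]
```

View pics/w15.png

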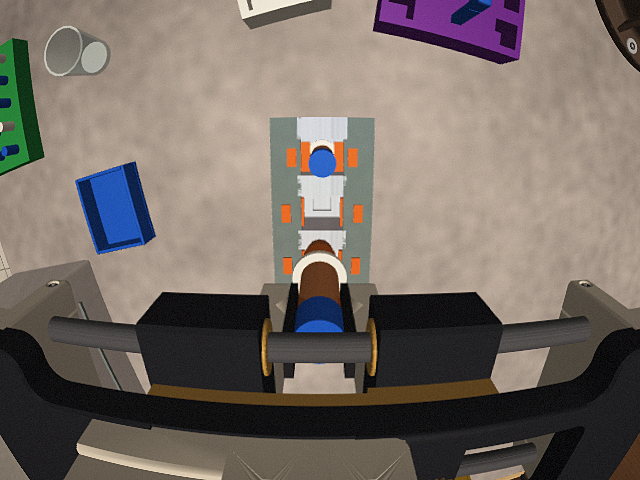

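apply_moves(
  slide=[
    [0.2,-0.05,0],
    [0.4,-0.11,0],
    [0.4,-0.11,0],
    [0.4,-0.11,0],
    [0.4,-0.11,0],
    [0.2,-0.06,0],
    [0,0,0],
    [0,0,0],
  ],
  turn=[
    [0,0,0],
    [0,0,0],
    [0,0,0],
    [0,0,0],
    [0,0,0],
    [0,0,0],
    [0,0,0.09],
    [0,0,0.095],
  ],
  jaw=[0.95,0.95,0.95,0.95,0.95,0.95,0.95,0.95],
)

```text
time_s: 36.2
tcp_pos: [0.5187, 0.0151, 0.1989]
eef_rot: [-179.9, -0.0, -116.1]
contact_force: [-0.0, -0.6, -0.2]
gripper_width: 0.0193
```

apply_moves(
  slide=[
    [0,0,0],
    [0,0,0],
    [0,0,0],
    [0,0,0],
    [0,0,0],
    [0,0,0],
    [0,0,0],
    [0,0,0],
  ],
  turn=[
    [0,0,0.095],
    [0,0,0.095],
    [0,0,0.095],
    [0,0,0.095],
    [0,0,0.095],
    [0,0,0.095],
    [0,0,0.095],
    [0,0,0.03],
  ],
  jaw=[0.95,0.95,0.95,0.95,0.95,0.95,0.95,0.95],
)

```text
time_s: 37.0
tcp_pos: [0.5186, 0.0162, 0.1989]
eef_rot: [-179.9, 0.0, -175.7]
contact_force: [-0.1, 0.0, -0.5]
gripper_width: 0.0193
```

```bash
python3 - <<'E'
from h import *
to([.5188,.0170,.065],-175.7,8)
w=cap('wrist','w16.png'); trayw(w)
E
```

```text
t 37.0 tcp [0.5186 0.0162 0.1989] rpy [-1.7994e+02  4.0000e-02 -1.7572e+02] F [-0.1  0.  -0.5] w 0.0193 q [ 2.350e+01  5.900e+00 -1.930e+01  1.000e-01 -6.480e+01 -1.093e+02]
slide tot [-1.000e-03  1.000e-02  1.339e+00] per row [-0.0002  0.0012  0.1674] turn tot [-0.0007  0.0004 -0.0002] per row [-0.0001  0.0001 -0.    ]
wrist rect n 9214 [501.  -38.3] [ 82.9 140.3] 4.46 z 0.0528
```

View pics/w16.png

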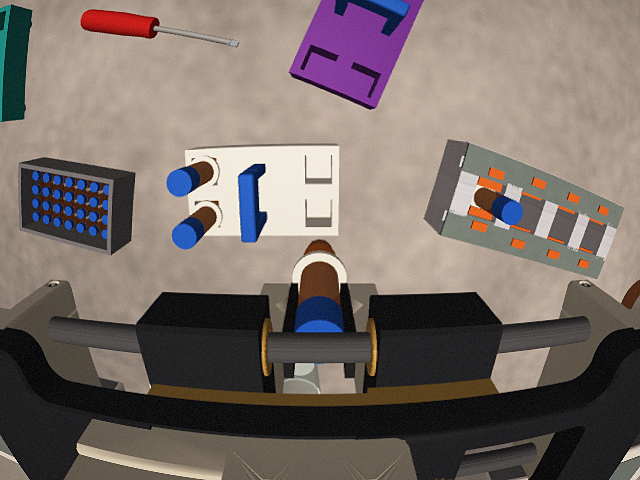

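apply_moves(
  slide=[
    [0,0.01,0.2],
    [0,0,0.2],
    [0,0,0.2],
    [0,0,0.2],
    [0,0,0.15],
    [0,0,0.1],
    [0,0,0.1],
    [0,0,0.1],
  ],
  turn=[
    [0,0,0],
    [0,0,0],
    [0,0,0],
    [0,0,0],
    [0,0,0],
    [0,0,0],
    [0,0,0],
    [0,0,0],
  ],
  jaw=[0.95,0.95,0.95,0.95,0.95,0.95,0.95,0.95],
)

```text
time_s: 37.85
tcp_pos: [0.5198, 0.0173, 0.0747]
eef_rot: [-180.0, 0.2, -175.4]
contact_force: [0.0, -0.2, -1.1]
gripper_width: 0.0194
```

apply_moves(
  slide=[
    [0,0,0.06],
    [0,0,0],
    [0,0,0],
  ],
  turn=[
    [0,0,0],
    [0,0,0],
    [0,0,0],
  ],
  jaw=[0.95,0.95,0.95],
)

```text
time_s: 38.15
tcp_pos: [0.52, 0.0174, 0.0695]
eef_rot: [-180.0, 0.2, -175.4]
contact_force: [-0.1, -0.2, -0.2]
gripper_width: 0.0199
```

```bash
python3 - <<'E'
from h import *
to([.5188,.0170,.0605],-175.7,8)
w=cap('wrist','w17.png'); 
E
```

```text
t 38.15 tcp [0.52   0.0174 0.0695] rpy [-179.95    0.19 -175.39] F [-0.1 -0.2 -0.2] w 0.0199 q [ 2.360e+01  1.350e+01 -2.910e+01  1.000e-01 -4.730e+01 -1.091e+02]
slide tot [ 0.012 -0.003  0.09 ] per row [ 0.0015 -0.0004  0.0112] turn tot [-0.0005  0.0022  0.0036] per row [-0.0001  0.0003  0.0005]
```

View pics/w17.png

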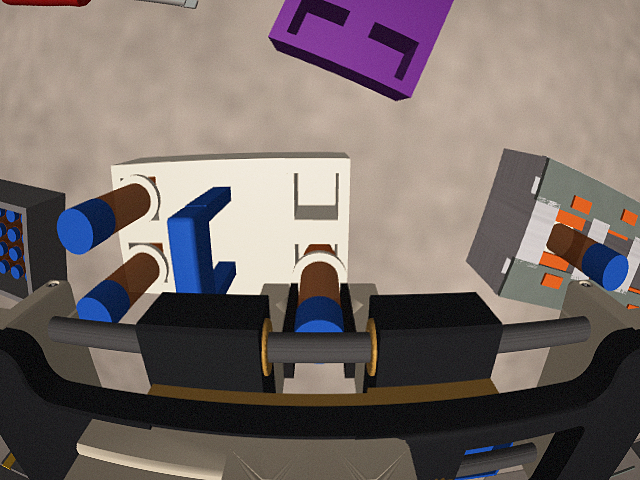

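Tube 3 is in its pocket at (318,265). I'll lower it the last bit and release it.

apply_moves(
  slide=[
    [0.01,0,0.05],
    [0,0,0.04],
    [0,0,0],
    [0,0,0],
    [0,0,0],
    [0,0,0],
    [0,0,-0.1],
    [0,0,-0.2],
  ],
  turn=[
    [0,0,0],
    [0,0,0],
    [0,0,0],
    [0,0,0],
    [0,0,0],
    [0,0,0],
    [0,0,0],
    [0,0,0],
  ],
  jaw=[0.95,0.95,0.95,0.65,0.65,0.65,0.65,0.65],
)

```text
time_s: 39.0
tcp_pos: [0.5176, 0.0169, 0.0899]
eef_rot: [-179.9, 0.0, -175.4]
contact_force: [0.1, 0.6, 0.7]
gripper_width: 0.0308
```

apply_moves(
  slide=[
    [0,0,-0.25],
    [0,0,-0.25],
    [0,0,-0.25],
    [0,0,-0.2],
    [0,0,-0.1],
    [0,0,0],
  ],
  turn=[
    [0,0,0],
    [0,0,0],
    [0,0,0],
    [0,0,0],
    [0,0,0],
    [0,0,0],
  ],
  jaw=[0.65,0.65,0.65,0.65,0.65,0.65],
)

```text
time_s: 39.6
tcp_pos: [0.5191, 0.0176, 0.1969]
eef_rot: [180.0, 0.3, -175.4]
contact_force: [0.4, 1.1, 0.2]
gripper_width: 0.0306
```

```bash
python3 - <<'E'
from h import *
to([.4902,.1738,.2],-99.7,8)
w=cap('wrist','w18.png')
E
```

```text
t 39.6 tcp [0.5191 0.0176 0.1969] rpy [ 180.      0.34 -175.39] F [0.4 1.1 0.2] w 0.0306 q [ 2.370e+01  5.900e+00 -1.960e+01  1.000e-01 -6.420e+01 -1.091e+02]
slide tot [ 0.162  1.58  -0.032] per row [ 0.0203  0.1976 -0.004 ] turn tot [-0.0026  0.0034 -0.8807] per row [-0.0003  0.0004 -0.1101]
```

View pics/w18.png

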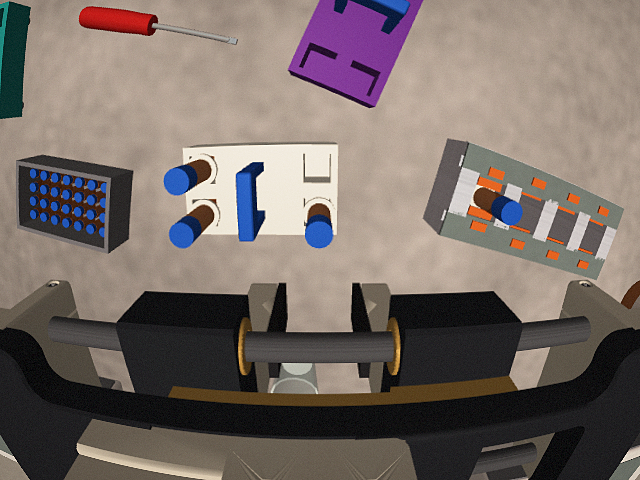

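apply_moves(
  slide=[
    [0.02,0.2,-0.01],
    [0.04,0.4,-0.01],
    [0.04,0.4,-0.01],
    [0.04,0.4,0],
    [0.02,0.18,0],
    [0,0,0],
    [0,0,0],
    [0,0,0],
  ],
  turn=[
    [0,0,0],
    [0,0,0],
    [0,0,0],
    [0,0,0],
    [0,0,0],
    [0,0,-0.09],
    [0,0,-0.095],
    [0,0,-0.095],
  ],
  jaw=[0.65,0.65,0.6,0.5,0.5,0.5,0.5,0.5],
)

```text
time_s: 40.45
tcp_pos: [0.4888, 0.1734, 0.1964]
eef_rot: [-179.9, -0.0, -151.0]
contact_force: [0.0, 0.2, 1.7]
gripper_width: 0.0439
```

apply_moves(
  slide=[
    [0,0,0],
    [0,0,0],
    [0,0,0],
    [0,0,0],
    [0,0,0],
    [0,0,0],
    [0,0,0],
    [0,0,0],
  ],
  turn=[
    [0,0,-0.095],
    [0,0,-0.095],
    [0,0,-0.095],
    [0,0,-0.095],
    [0,0,-0.095],
    [0,0,-0.095],
    [0,0,-0.03],
    [0,0,0],
  ],
  jaw=[0.5,0.5,0.5,0.5,0.5,0.5,0.5,0.5],
)

```text
time_s: 41.25
tcp_pos: [0.4891, 0.1732, 0.1966]
eef_rot: [-179.9, -0.1, -99.7]
contact_force: [-0.5, 0.0, -0.2]
gripper_width: 0.0439
```

```bash
python3 - <<'E'
from h import *
to([.4904,.1739,.05],-99.7,8)
E
```

```text
t 41.25 tcp [0.4891 0.1732 0.1966] rpy [-1.7992e+02 -9.0000e-02 -9.9750e+01] F [-0.5  0.  -0.2] w 0.0439 q [ 41.3   6.  -19.5   0.1 -64.5 -51.1]
slide tot [-0.012 -0.01   1.466] per row [-0.0015 -0.0012  0.1833] turn tot [-0.0009 -0.0011 -0.0006] per row [-0.0001 -0.0001 -0.0001]
```

apply_moves(
  slide=[
    [-0.005,0,0.2],
    [0,0,0.25],
    [0,0,0.25],
    [0,0,0.25],
    [0,0,0.2],
    [0,0,0.2],
    [0,0,0.12],
    [0,0,0],
  ],
  turn=[
    [0,0,0],
    [0,0,0],
    [0,0,0],
    [0,0,0],
    [0,0,0],
    [0,0,0],
    [0,0,0],
    [0,0,0],
  ],
  jaw=[0.5,0.5,0.5,0.5,0.5,0.5,0.5,0.5],
)

```text
time_s: 42.05
tcp_pos: [0.489, 0.1729, 0.049]
eef_rot: [-180.0, -0.2, -99.8]
contact_force: [0.4, 0.7, 0.8]
gripper_width: 0.0439
```

apply_moves(
  slide=[
    [0,0,0],
    [0,0,0],
  ],
  turn=[
    [0,0,0],
    [0,0,0],
  ],
  jaw=[0.5,0.5],
)

```text
time_s: 42.25
tcp_pos: [0.4909, 0.1744, 0.052]
eef_rot: [-179.8, 0.1, -99.8]
contact_force: [-0.0, 0.6, 0.9]
gripper_width: 0.0439
```

```bash
python3 - <<'E'
from h import *
to([.4904,.1739,.05],-99.7,8)
E
```

```text
t 42.25 tcp [0.4909 0.1744 0.052 ] rpy [-1.7976e+02  6.0000e-02 -9.9770e+01] F [-0.   0.6  0.9] w 0.0439 q [ 41.3  14.8 -30.1   0.2 -44.8 -51.2]
slide tot [0.006 0.004 0.02 ] per row [0.0007 0.0005 0.0025] turn tot [-0.0028  0.0007 -0.0008] per row [-0.0004  0.0001 -0.0001]
```

apply_moves(
  slide=[
    [0.004,0.004,0.02],
    [0,0,0],
    [0,0,0],
    [0,0,0],
    [0,0,0],
    [0,0,0],
  ],
  turn=[
    [-0.003,0,0],
    [0,0,0],
    [0,0,0],
    [0,0,0],
    [0,0,0],
    [0,0,0],
  ],
  jaw=[0.95,0.95,0.95,0.95,0.95,0.95],
)

```text
time_s: 42.85
tcp_pos: [0.4899, 0.1737, 0.0493]
eef_rot: [179.9, 0.0, -99.8]
contact_force: [0.6, -0.7, 3.0]
gripper_width: 0.0195
```

apply_moves(
  slide=[
    [0,0.0135,0],
    [0,0.0135,0],
    [0,0.0135,0],
    [0,0.0135,0],
    [0,0.0135,0],
    [0,0,0],
    [0,0,0],
    [0,0,0],
  ],
  turn=[
    [0.0193,0,0],
    [0.0193,0,0],
    [0.0193,0,0],
    [0.0193,0,0],
    [0.0193,0,0],
    [0,0,0],
    [0,0,0],
    [0,0,0],
  ],
  jaw=[0.95,0.95,0.95,0.95,0.95,0.95,0.95,0.95],
)

```text
time_s: 43.65
tcp_pos: [0.4842, 0.1756, 0.0496]
eef_rot: [-171.7, 0.1, -99.7]
contact_force: [2.7, -1.3, 7.3]
gripper_width: 0.0191
```

apply_moves(
  slide=[
    [0,-0.0175,0],
    [0,-0.0175,0],
    [0,-0.0175,0],
    [0,-0.0175,0],
    [0,-0.0175,0],
    [0,-0.0175,0],
    [0,-0.0175,0],
    [0,-0.0115,0],
  ],
  turn=[
    [-0.0255,0,0],
    [-0.0255,0,0],
    [-0.0255,0,0],
    [-0.0255,0,0],
    [-0.0255,0,0],
    [-0.0255,0,0],
    [-0.0255,0,0],
    [-0.0165,0,0],
  ],
  jaw=[0.95,0.95,0.95,0.95,0.95,0.95,0.95,0.95],
)

```text
time_s: 44.45
tcp_pos: [0.4955, 0.173, 0.0495]
eef_rot: [171.2, 0.0, -99.8]
contact_force: [-8.4, 3.5, 16.4]
gripper_width: 0.0194
```

apply_moves(
  slide=[
    [0,0,0],
    [0,0,0],
  ],
  turn=[
    [0,0,0],
    [0,0,0],
  ],
  jaw=[0.95,0.95],
)

```text
time_s: 44.65
tcp_pos: [0.4954, 0.173, 0.0493]
eef_rot: [171.3, 0.0, -99.8]
contact_force: [-5.3, 2.1, 11.1]
gripper_width: 0.0198
```

```bash
python3 - <<'E'
from h import *
to([.4905,.1741,.0505],-99.7,4)
E
```

```text
t 44.65 tcp [0.4954 0.173  0.0493] rpy [ 1.7128e+02  3.0000e-02 -9.9790e+01] F [-5.3  2.1 11.1] w 0.0198 q [ 35.5  20.2 -19.9  -7.5 -56.3 -40.8]
slide tot [-0.003  0.051 -0.004] per row [-0.0008  0.0128 -0.001 ] turn tot [ 0.1014  0.0004 -0.001 ] per row [ 0.0254  0.0001 -0.0003]
```

apply_moves(
  slide=[
    [0,0.013,0],
    [0,0.013,0],
    [0,0.013,0],
    [0,0.013,0],
    [0,0,0],
    [0,0,-0.04],
    [0,0,-0.04],
    [0,0,0],
  ],
  turn=[
    [0.0254,0,0],
    [0.0254,0,0],
    [0.0254,0,0],
    [0.0254,0,0],
    [0,0,0],
    [0,0,0],
    [0,0,0],
    [0,0,0],
  ],
  jaw=[0.95,0.95,0.95,0.95,0.95,0.95,0.95,0.95],
)

```text
time_s: 45.45
tcp_pos: [0.4915, 0.1734, 0.0577]
eef_rot: [-179.8, 0.0, -99.8]
contact_force: [0.3, 0.3, -0.5]
gripper_width: 0.0194
```

apply_moves(
  slide=[
    [0,0,-0.05],
    [0,0,-0.15],
    [0,0,-0.25],
    [0,0,-0.25],
    [0,0,-0.25],
    [0,0,-0.25],
    [0,0,-0.22],
    [0,0,0],
  ],
  turn=[
    [0,0,0],
    [0,0,0],
    [0,0,0],
    [0,0,0],
    [0,0,0],
    [0,0,0],
    [0,0,0],
    [0,0,0],
  ],
  jaw=[0.95,0.95,0.95,0.95,0.95,0.95,0.95,0.95],
)

```text
time_s: 46.25
tcp_pos: [0.4925, 0.1743, 0.2029]
eef_rot: [-179.6, 0.2, -99.8]
contact_force: [0.6, -0.6, -0.1]
gripper_width: 0.0193
```

```bash
python3 - <<'E'
from h import *
c=cap('top','t19.png'); tray(c); w=cap('wrist','w19.png'); trayw(w)
to([.4790,.0140,.205],-175.6,8)
E
```

```text
tray cand n 2030 c [502.6 -36.4] size [ 82.2 139.8] yaw 4.36 z 0.0528
wrist rect n 3993 [498.6  -4.3] [82.2 72.6] 4.35 z 0.0529
t 46.35 tcp [0.4908 0.1735 0.1997] rpy [-1.798e+02  6.000e-02 -9.979e+01] F [-0.  -0.4 -1.1] w 0.0196 q [ 41.2   6.  -19.2   0.1 -64.7 -51. ]
slide tot [ 1.592 -0.155 -0.054] per row [ 0.199  -0.0194 -0.0068] turn tot [-0.0015  0.0021  0.8821] per row [-0.0002  0.0003  0.1103]
```

View pics/w19.png

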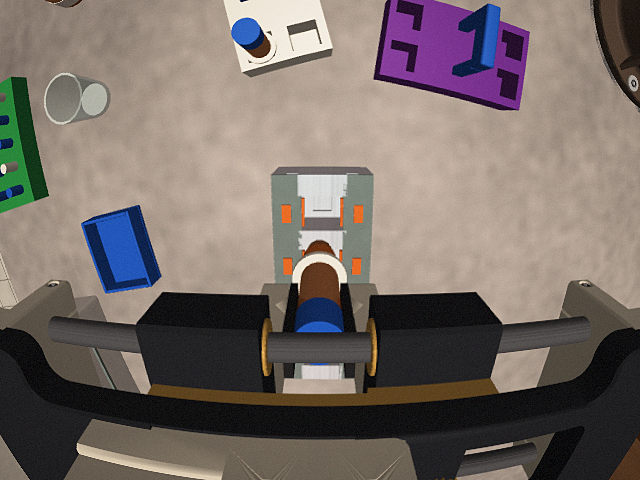

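apply_moves(
  slide=[
    [0.2,-0.02,0],
    [0.4,-0.04,0],
    [0.4,-0.04,0],
    [0.4,-0.04,0],
    [0.19,-0.02,0],
    [0,0,0],
    [0,0,0],
    [0,0,0],
  ],
  turn=[
    [0,0,0],
    [0,0,0],
    [0,0,0],
    [0,0,0],
    [0,0,0],
    [0,0,0.09],
    [0,0,0.095],
    [0,0,0.095],
  ],
  jaw=[0.95,0.95,0.95,0.95,0.95,0.95,0.95,0.95],
)

```text
time_s: 47.15
tcp_pos: [0.4788, 0.0134, 0.1982]
eef_rot: [-179.9, -0.0, -124.2]
contact_force: [-0.0, 0.7, -0.3]
gripper_width: 0.0197
```

apply_moves(
  slide=[
    [0,0,0],
    [0,0,0],
    [0,0,0],
    [0,0,0],
    [0,0,0],
    [0,0,0],
    [0,0,0],
    [0,0,0],
  ],
  turn=[
    [0,0,0.095],
    [0,0,0.095],
    [0,0,0.095],
    [0,0,0.095],
    [0,0,0.095],
    [0,0,0.095],
    [0,0,0.03],
    [0,0,0],
  ],
  jaw=[0.95,0.95,0.95,0.95,0.95,0.95,0.95,0.95],
)

```text
time_s: 47.95
tcp_pos: [0.4789, 0.0138, 0.1983]
eef_rot: [-179.9, 0.1, -175.4]
contact_force: [-0.4, -0.5, -1.6]
gripper_width: 0.0194
```

```bash
python3 - <<'E'
from h import *
to([.4789,.0140,.065],-175.7,8)
w=cap('wrist','w20.png'); trayw(w)
E
```

```text
t 47.95 tcp [0.4789 0.0138 0.1983] rpy [-1.7993e+02  6.0000e-02 -1.7545e+02] F [-0.4 -0.5 -1.6] w 0.0194 q [ 2.530e+01  2.000e+00 -2.370e+01  1.000e-01 -6.430e+01 -1.108e+02]
slide tot [1.000e-03 3.000e-03 1.333e+00] per row [0.0002 0.0004 0.1667] turn tot [-0.0008  0.0007  0.0029] per row [-0.0001  0.0001  0.0004]
wrist rect n 7883 [501.2 -38.2] [ 83.1 140.2] 4.35 z 0.0528
```

View pics/w20.png

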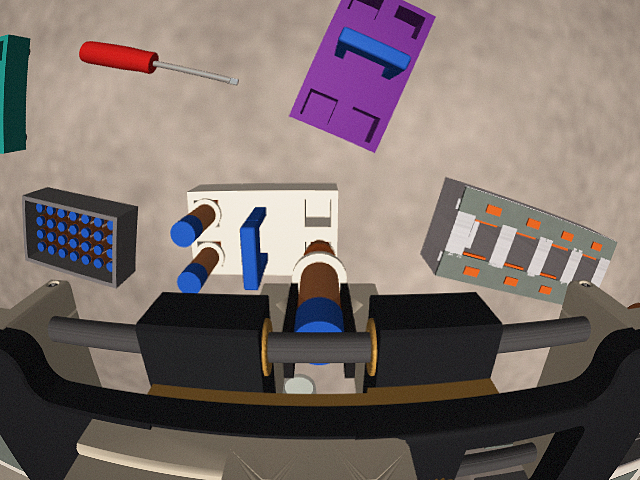

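apply_moves(
  slide=[
    [0,0,0.2],
    [0,0,0.2],
    [0,0,0.2],
    [0,0,0.2],
    [0,0,0.15],
    [0,0,0.1],
    [0,0,0.1],
    [0,0,0.1],
  ],
  turn=[
    [0,0,0.003],
    [0,0,0],
    [0,0,0],
    [0,0,0],
    [0,0,0],
    [0,0,0],
    [0,0,0],
    [0,0,0],
  ],
  jaw=[0.95,0.95,0.95,0.95,0.95,0.95,0.95,0.95],
)

```text
time_s: 48.8
tcp_pos: [0.4802, 0.014, 0.074]
eef_rot: [-180.0, 0.2, -175.6]
contact_force: [-0.2, 0.2, -0.2]
gripper_width: 0.0196
```

apply_moves(
  slide=[
    [0,0,0.05],
    [0,0,0],
    [0,0,0],
  ],
  turn=[
    [0,0,0],
    [0,0,0],
    [0,0,0],
  ],
  jaw=[0.95,0.95,0.95],
)

```text
time_s: 49.1
tcp_pos: [0.4802, 0.0141, 0.0697]
eef_rot: [-180.0, 0.2, -175.6]
contact_force: [-0.0, -1.2, -1.1]
gripper_width: 0.0193
```

```bash
python3 - <<'E'
from h import *
to([.4789,.0140,.0595],-175.7,8)
w=cap('wrist','w21.png'); 
E
```

```text
t 49.1 tcp [0.4802 0.0141 0.0697] rpy [-179.96    0.21 -175.64] F [-0.  -1.2 -1.1] w 0.0193 q [  25.3   10.   -33.9    0.2  -46.  -111.1]
slide tot [0.014 0.    0.102] per row [0.0017 0.     0.0128] turn tot [-0.0005  0.0024  0.0007] per row [-0.0001  0.0003  0.0001]
```

View pics/w21.png

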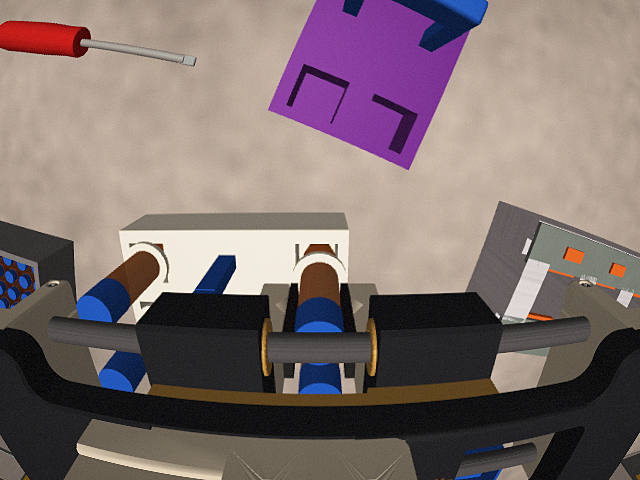

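apply_moves(
  slide=[
    [0.01,0,0.05],
    [0,0,0.05],
    [0,0,0],
    [0,0,0],
    [0,0,0],
    [0,0,0],
    [0,0,-0.1],
    [0,0,-0.2],
  ],
  turn=[
    [0,0,0],
    [0,0,0],
    [0,0,0],
    [0,0,0],
    [0,0,0],
    [0,0,0],
    [0,0,0],
    [0,0,0],
  ],
  jaw=[0.95,0.95,0.95,0.65,0.65,0.65,0.65,0.65],
)

```text
time_s: 49.95
tcp_pos: [0.4779, 0.0135, 0.0891]
eef_rot: [-179.9, 0.0, -175.7]
contact_force: [-0.0, 0.9, 1.0]
gripper_width: 0.0306
```

apply_moves(
  slide=[
    [0,0,-0.25],
    [0,0,-0.25],
    [0,0,-0.25],
    [0,0,-0.2],
    [0,0,-0.1],
    [0,0,0],
  ],
  turn=[
    [0,0,0],
    [0,0,0],
    [0,0,0],
    [0,0,0],
    [0,0,0],
    [0,0,0],
  ],
  jaw=[0.65,0.65,0.65,0.65,0.65,0.65],
)

```text
time_s: 50.55
tcp_pos: [0.4793, 0.0142, 0.196]
eef_rot: [180.0, 0.3, -175.7]
contact_force: [-0.5, 0.1, -0.5]
gripper_width: 0.0309
```

```bash
python3 - <<'E'
from h import *
to([.47,.2,.2],-175.7,8)
w=cap('wrist','w22.png'); trayw(w); s=cap('side','s22.png')
cv2.imwrite('pics/s22c.png',cv2.resize(s['pixels'][150:320,280:440],(640,560)))
E
```

```text
t 50.55 tcp [0.4793 0.0142 0.196 ] rpy [ 179.99    0.35 -175.65] F [-0.5  0.1 -0.5] w 0.0309 q [ 2.540e+01  1.900e+00 -2.410e+01  1.000e-01 -6.360e+01 -1.111e+02]
slide tot [-0.049  1.859 -0.039] per row [-0.0061  0.2324 -0.0049] turn tot [0.0001 0.004  0.0006] per row [0.     0.0005 0.0001]
wrist rect n 8276 [501.3 -38.2] [ 83.2 140.4] 4.43 z 0.0529
```

View pics/w22.png

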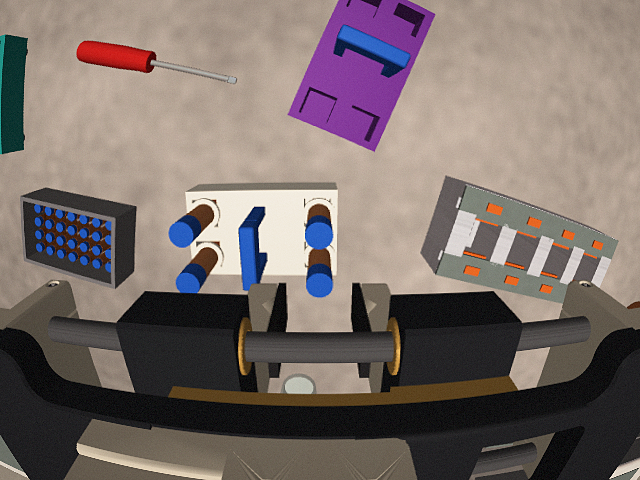

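View pics/s22c.png

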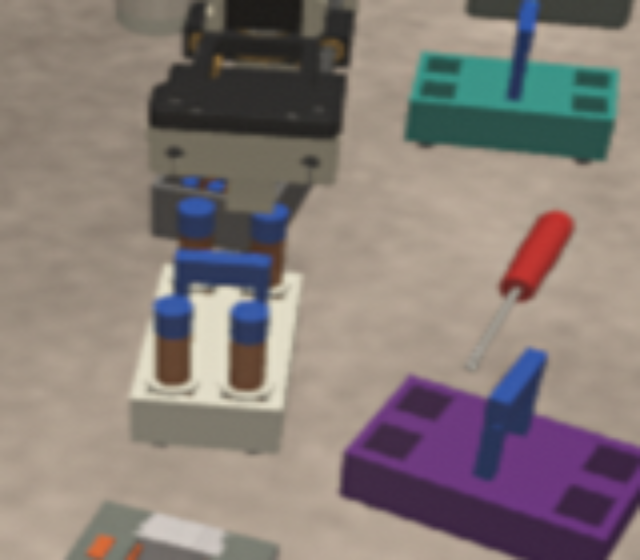

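apply_moves(
  slide=[
    [-0.06,-0.17,0],
    [-0.07,-0.18,0],
    [-0.06,-0.17,0],
    [0,0,0.2],
    [0,0,0.2],
    [0,0,0.2],
    [0,0,0],
    [0,0,0],
  ],
  turn=[
    [0,0,0],
    [0,0,0],
    [0,0,0],
    [0,0,0],
    [0,0,0],
    [0,0,0],
    [0,0,0],
    [0,0,0],
  ],
  jaw=[0.68,0.68,0.68,0.68,0.68,0.68,0.68,0.68],
)

```text
time_s: 51.45
tcp_pos: [0.5012, -0.0367, 0.1339]
eef_rot: [-179.9, 0.1, -175.6]
contact_force: [0.0, -0.4, 0.7]
gripper_width: 0.0284
```

```bash
python3 - <<'E'
from h import *
to([.5026,-.0364,.064],-175.6,8)
w=cap('wrist','w23.png'); trayw(w)
W=wworld(w);hsv=cv2.cvtColor(w['pixels'],cv2.COLOR_BGR2HSV)
m=(hsv[...,0]>100)&(hsv[...,0]<130)&(hsv[...,1]>120)&(W[...,2]>.115)&(W[...,2]<.125)
n,l,s,_=cv2.connectedComponentsWithStats(m.astype(np.uint8))
for i in range(1,n):
    if s[i,4]>60:
        q=W[l==i]; print(s[i,:4],cv2.minAreaRect((q[:,:2]*1000).astype(np.float32)))
E
```

```text
t 51.45 tcp [ 0.5012 -0.0367  0.1339] rpy [-1.7991e+02  6.0000e-02 -1.7564e+02] F [ 0.  -0.4  0.7] w 0.0284 q [ 1.830e+01  7.700e+00 -2.650e+01  1.000e-01 -5.580e+01 -1.041e+02]
slide tot [-0.014  0.003  0.699] per row [-0.0017  0.0004  0.0874] turn tot [-0.0011  0.0006 -0.0005] per row [-0.0001  0.0001 -0.0001]
wrist rect n 13140 [500.9 -38.1] [ 82.6 140.2] 4.21 z 0.0528
[450   0  71  37] ((340.9151306152344, 45.296852111816406), (42.531898498535156, 12.684823989868164), 71.89168548583984)
[209 217  37  38] ((484.0345458984375, -90.30491638183594), (20.282371520996094, 20.474559783935547), 88.236083984375)
[393 219  37  37] ((476.8222351074219, 13.65787124633789), (20.642108917236328, 19.88481903076172), 39.688194274902344)
[307 225  21  85] ((500.4538879394531, -37.96075439453125), (51.80972671508789, 11.363699913024902), 3.9022679328918457)
[219 283  30  11] ((517.4462280273438, -86.60159301757812), (5.274059295654297, 17.143178939819336), 1.0093066692352295)
[391 282  31  12] ((508.7713623046875, 15.964077949523926), (6.1603240966796875, 17.752178192138672), 8.809331893920898)
```

View pics/w23.png

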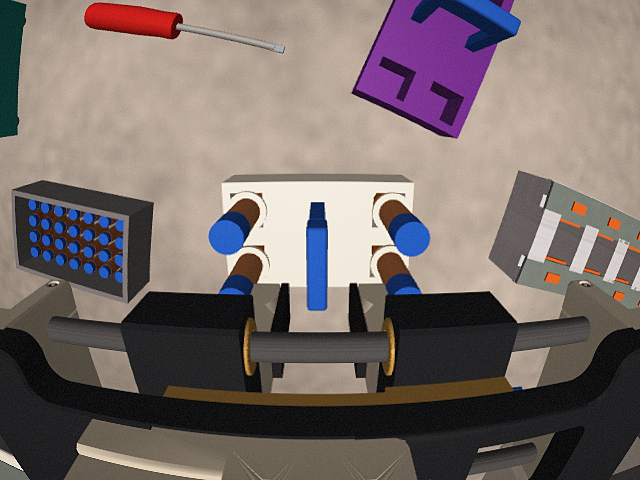

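apply_moves(
  slide=[
    [-0.012,0.003,0.15],
    [0,0,0.2],
    [0,0,0.15],
    [0,0,0.1],
    [0,0,0.08],
    [0,0,0],
    [0,0,0],
    [0,0,0],
  ],
  turn=[
    [0,0,0],
    [0,0,0],
    [0,0,0],
    [0,0,0],
    [0,0,0],
    [0,0,0],
    [0,0,0],
    [0,0,0],
  ],
  jaw=[0.68,0.68,0.68,0.68,0.68,0.68,0.68,0.68],
)

```text
time_s: 52.3
tcp_pos: [0.5036, -0.036, 0.0673]
eef_rot: [-180.0, 0.3, -175.6]
contact_force: [0.4, 0.8, 0.6]
gripper_width: 0.028
```

```bash
python3 - <<'E'
from h import *
to([.5026,-.0364,.064],-175.6,8)
w=cap('wrist','w24.png')
E
```

```text
t 52.3 tcp [ 0.5036 -0.036   0.0673] rpy [-179.96    0.25 -175.65] F [0.4 0.8 0.6] w 0.028 q [ 1.830e+01  1.230e+01 -3.110e+01  1.000e-01 -4.630e+01 -1.041e+02]
slide tot [ 0.01  -0.003  0.033] per row [ 0.0013 -0.0004  0.0041] turn tot [-0.0004  0.003  -0.0005] per row [-0.0001  0.0004 -0.0001]
```

View pics/w24.png

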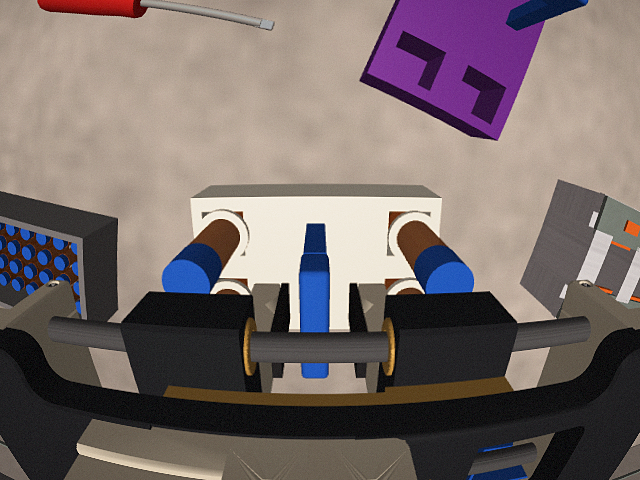

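apply_moves(
  slide=[
    [0.008,0,0.02],
    [0,0,0],
    [0,0,0],
    [0,0,0],
    [0,0,0],
    [0,0,0],
  ],
  turn=[
    [0,0,0],
    [0,0,0],
    [0,0,0],
    [0,0,0],
    [0,0,0],
    [0,0,0],
  ],
  jaw=[0.68,0.97,0.97,0.97,0.97,0.97],
  newtons=50,
)

```text
time_s: 52.95
tcp_pos: [0.5022, -0.0364, 0.0645]
eef_rot: [-179.9, 0.2, -175.7]
contact_force: [0.4, -2.8, 1.4]
gripper_width: 0.0117
```

```bash
python3 - <<'E'
from h import *
to([.5026,-.0364,.064],-175.6,8)
Z=np.load('/tmp/top0.npz');W=Z['W'];p=Z['p']
w=W[220:290,375:475]; m=(w[...,2]>.02)
n,l,s,_=cv2.connectedComponentsWithStats(cv2.morphologyEx(m.astype(np.uint8),cv2.MORPH_CLOSE,np.ones((5,5))))
i=1+np.argmax(s[1:,4]); q=w[(l==i)&m]
q=q[(q[:,2]>.042)]
rim=q[q[:,2]>.046]
for zz,a in (('all',q),('rim',rim)):
    r_=cv2.minAreaRect((a[:,:2]*1000).astype(np.float32)); print(zz,len(a),r_,np.median(a[:,2]))
# hull of mask back-projected at z=.05
c=cap('top'); R,_=cv2.Rodrigues(np.array(c['rvec'],float)); C=-R.T@np.array(c['tvec'],float).ravel()
mm=np.zeros(W.shape[:2],np.uint8); mm[220:290,375:475]=((l==i)&(w[...,2]>.040)).astype(np.uint8)
cn,_=cv2.findContours(mm,cv2.RETR_EXTERNAL,cv2.CHAIN_APPROX_NONE); h=cv2.convexHull(max(cn,key=len))[:,0].astype(float)
d=np.c_[(h[:,0]-c['cx'])/c['fx'],(h[:,1]-c['cy'])/c['fy'],np.ones(len(h))]@R
P=C+d*((.05-C[2])/d[:,2])[:,None]
print('hull',cv2.minAreaRect((P[:,:2]*1000).astype(np.float32)))
cv2.imwrite('pics/base.png',cv2.resize(p[220:290,375:475],None,fx=6,fy=6,interpolation=cv2.INTER_CUBIC))
E
```

```text
t 52.95 tcp [ 0.5022 -0.0364  0.0645] rpy [-1.7994e+02  1.7000e-01 -1.7566e+02] F [ 0.4 -2.8  1.4] w 0.0117 q [ 1.830e+01  1.240e+01 -3.140e+01  1.000e-01 -4.600e+01 -1.041e+02]
slide tot [-0.004 -0.001  0.005] per row [-0.0005 -0.0001  0.0007] turn tot [-0.0007  0.002  -0.0007] per row [-0.0001  0.0003 -0.0001]
all 466 ((529.236328125, -264.21734619140625), (141.64710998535156, 82.79049682617188), 82.53302001953125) 0.048857174485363294
rim 376 ((529.0982055664062, -264.42633056640625), (140.86068725585938, 82.57102966308594), 82.53302001953125) 0.04957339399795474
hull ((528.8949584960938, -263.3684997558594), (141.39865112304688, 82.82210540771484), 82.383056640625)
```

View pics/base.png

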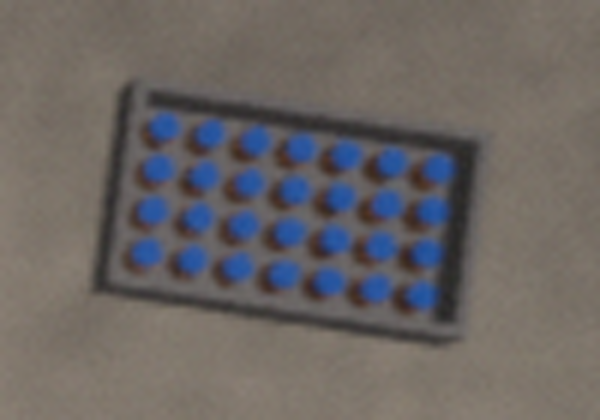

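apply_moves(
  slide=[
    [0,0,-0.03],
    [0,0,-0.06],
    [0,0,-0.1],
    [0,0,-0.15],
    [0,0,-0.2],
    [0,0,-0.2],
    [0,0,-0.2],
    [0,0,-0.15],
  ],
  turn=[
    [0,0,0],
    [0,0,0],
    [0,0,0],
    [0,0,0],
    [0,0,0],
    [0,0,0],
    [0,0,0],
    [0,0,0],
  ],
  jaw=[0.97,0.97,0.97,0.97,0.97,0.97,0.97,0.97],
)

```text
time_s: 53.8
tcp_pos: [0.5021, -0.036, 0.1755]
eef_rot: [-180.0, 0.3, -175.7]
contact_force: [0.2, 0.1, -5.9]
gripper_width: 0.0117
```

apply_moves(
  slide=[
    [0,0,-0.05],
    [0,0,0],
    [0,0,0],
  ],
  turn=[
    [0,0,0],
    [0,0,0],
    [0,0,0],
  ],
  jaw=[0.97,0.97,0.97],
)

```text
time_s: 54.1
tcp_pos: [0.5012, -0.0361, 0.1778]
eef_rot: [-180.0, 0.1, -175.7]
contact_force: [-0.9, -0.4, -5.2]
gripper_width: 0.0119
```

```bash
python3 - <<'E'
from h import *
to([.5286,-.264,.18],172.5,8)
w=cap('wrist','w25.png'); s=cap('side'); cv2.imwrite('pics/s25c.png',cv2.resize(s['pixels'][120:320,270:440],(680,600))[:600])
E
```

```text
t 54.1 tcp [ 0.5012 -0.0361  0.1778] rpy [-1.7997e+02  1.2000e-01 -1.7567e+02] F [-0.9 -0.4 -5.2] w 0.0119 q [ 1.840e+01  5.200e+00 -2.300e+01  1.000e-01 -6.170e+01 -1.041e+02]
slide tot [-0.101 -2.293 -0.02 ] per row [-0.0127 -0.2867 -0.0025] turn tot [-0.0002  0.0014  0.1376] per row [-0.      0.0002  0.0172]
```

View pics/s25c.png

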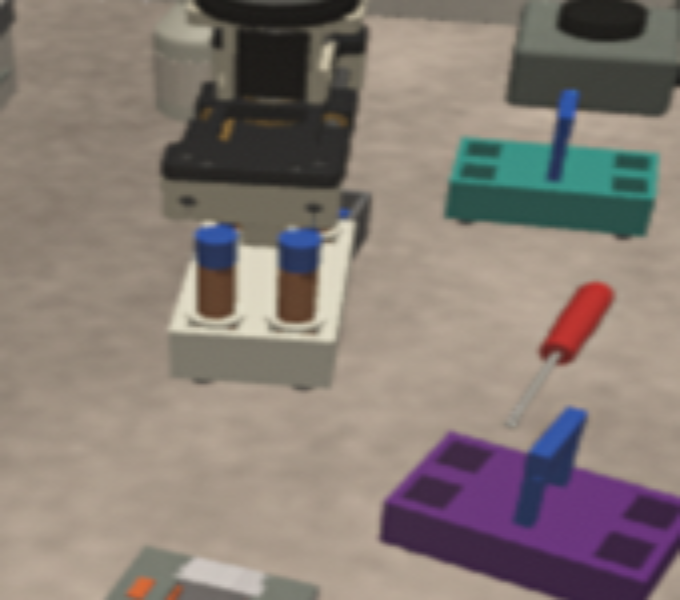

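View pics/w25.png

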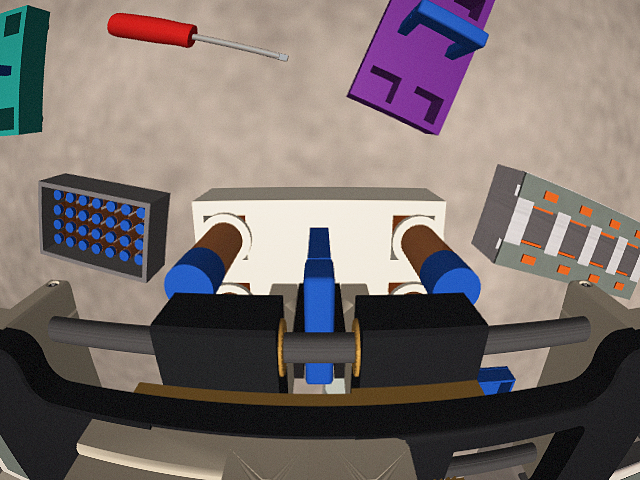

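apply_moves(
  slide=[
    [0,-0.1,0],
    [-0.01,-0.25,0],
    [-0.015,-0.35,0],
    [-0.015,-0.4,0],
    [-0.015,-0.4,0],
    [-0.015,-0.35,0],
    [-0.015,-0.25,0],
    [-0.01,-0.15,0],
  ],
  turn=[
    [0,0,0],
    [0,0,0],
    [0,0,0],
    [0,0,0],
    [0,0,0],
    [0,0,0],
    [0,0,0],
    [0,0,0],
  ],
  jaw=[0.97,0.97,0.97,0.97,0.97,0.97,0.97,0.97],
)

```text
time_s: 55.0
tcp_pos: [0.5278, -0.2622, 0.1777]
eef_rot: [-180.0, 0.1, -175.8]
contact_force: [-0.2, 0.5, -6.4]
gripper_width: 0.0119
```

apply_moves(
  slide=[
    [0,-0.04,0],
    [0,0,0],
    [0,0,0],
    [0,0,0],
    [0,0,0],
    [0,0,0],
    [0,0,0],
  ],
  turn=[
    [0,0,0.02],
    [0,0,0.04],
    [0,0,0.04],
    [0,0,0.0376],
    [0,0,0],
    [0,0,0],
    [0,0,0],
  ],
  jaw=[0.97,0.97,0.97,0.97,0.97,0.97,0.97],
)

```text
time_s: 55.7
tcp_pos: [0.5287, -0.2634, 0.1787]
eef_rot: [-180.0, 0.2, 172.6]
contact_force: [0.3, -0.1, -5.0]
gripper_width: 0.012
```

```bash
python3 - <<'E'
from h import *
to([.5286,-.264,.18],172.5,8)
w=cap('wrist','w26.png'); c=cap('top','t26.png');s=cap('side','s26.png')
cv2.imwrite('pics/s26c.png',cv2.resize(s['pixels'][120:280,290:420],(650,600)))
W=wworld(w); hsv=cv2.cvtColor(w['pixels'],cv2.COLOR_BGR2HSV)
m=(hsv[...,1]<45)&(hsv[...,2]>150)&(W[...,2]>.1)&(W[...,2]<.22); m[:150]=0
q=W[m]; q=q[np.abs(q[:,2]-np.median(q[:,2]))<.008]
A=np.c_[q[:,:2]-q[:,:2].mean(0),np.ones(len(q))]; k=np.linalg.lstsq(A,q[:,2],rcond=None)[0]; print('tray plane',len(q),k.round(4)); print(cv2.minAreaRect((q[:,:2]*1000).astype(np.float32)))
E
```

```text
t 55.7 tcp [ 0.5287 -0.2634  0.1787] rpy [-180.      0.18  172.6 ] F [ 0.3 -0.1 -5. ] w 0.012 q [ -7.5  13.6 -12.5   0.  -63.7 -89.9]
slide tot [-0.    -0.006 -0.013] per row [-0.     -0.0007 -0.0016] turn tot [-0.      0.0021  0.0012] per row [-0.      0.0003  0.0001]
tray plane 15289 [ 0.0033 -0.003   0.1676]
((514.4608764648438, -261.7818603515625), (140.67672729492188, 56.644378662109375), 82.62745666503906)
```

View pics/w26.png

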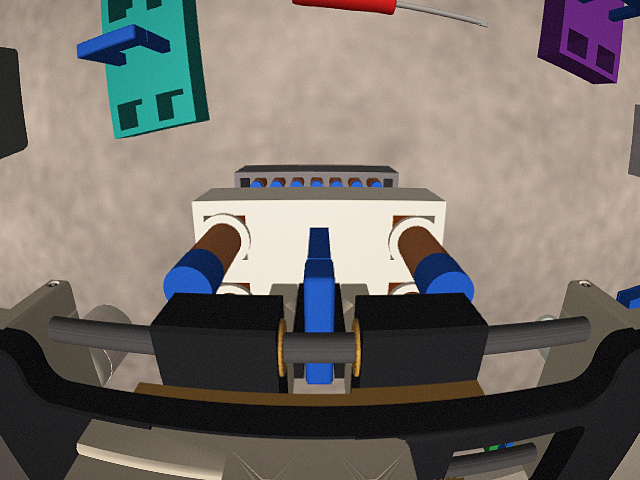

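View pics/s26c.png

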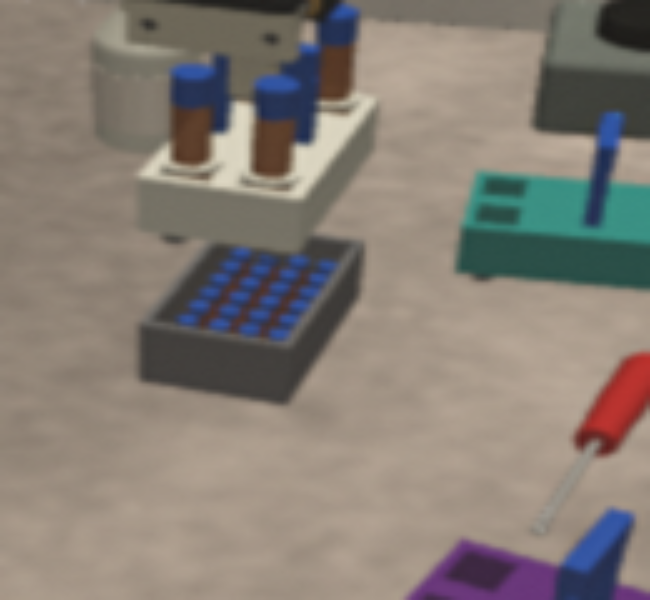

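View pics/t26.png

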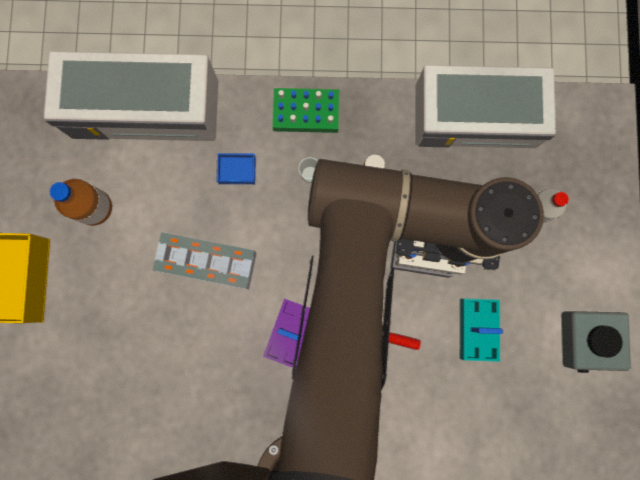

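apply_moves(
  slide=[
    [0,-0.004,0.08],
    [0,0,0.13],
    [0,0,0.13],
    [0,0,0.13],
    [0,0,0.1],
    [0,0,0],
    [0,0,0],
    [0,0,0],
  ],
  turn=[
    [0,0,0.001],
    [0,0,0],
    [0,0,0],
    [0,0,0],
    [0,0,0],
    [0,0,0],
    [0,0,0],
    [0,0,0],
  ],
  jaw=[0.97,0.97,0.97,0.97,0.97,0.97,0.97,0.97],
)

```text
time_s: 56.65
tcp_pos: [0.5294, -0.2644, 0.1223]
eef_rot: [-180.0, 0.3, 172.4]
contact_force: [-0.1, 0.9, -5.5]
gripper_width: 0.0115
```

```bash
python3 - <<'E'
from h import *
to([.5286,-.264,.102],172.5,8)
w=cap('wrist','w27.png'); s=cap('side','s27.png')
cv2.imwrite('pics/s27c.png',cv2.resize(s['pixels'][150:250,300:390],(630,600)))
E
```

```text
t 56.65 tcp [ 0.5294 -0.2644  0.1223] rpy [-179.98    0.25  172.44] F [-0.1  0.9 -5.5] w 0.0115 q [ -7.6  16.3 -16.7   0.  -56.7 -90. ]
slide tot [0.009 0.003 0.203] per row [0.0011 0.0003 0.0254] turn tot [-0.0002  0.0029 -0.0007] per row [-0.      0.0004 -0.0001]
```

View pics/s27c.png

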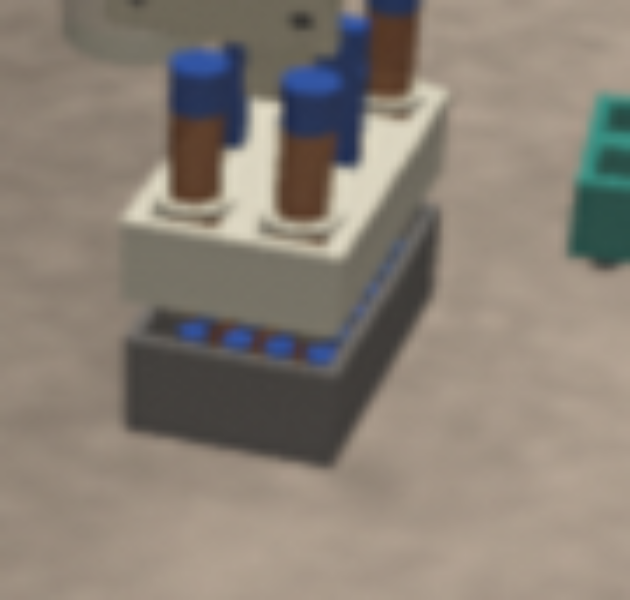

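View pics/w27.png

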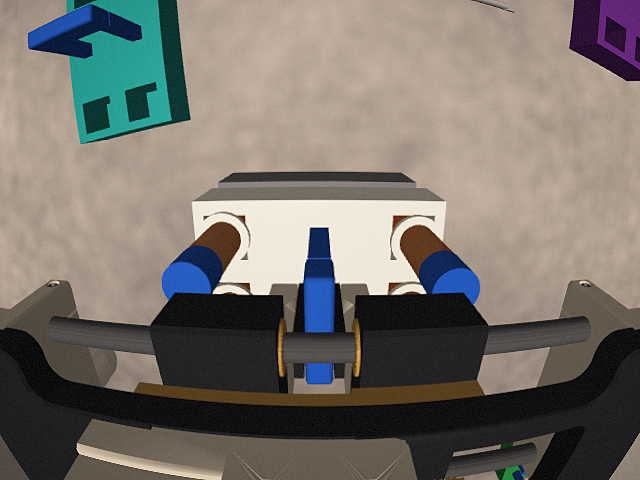

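apply_moves(
  slide=[
    [0.007,0.002,0.03],
    [0,0,0.03],
    [0,0,0.03],
    [0,0,0],
    [0,0,0],
  ],
  turn=[
    [0,0,0],
    [0,0,0],
    [0,0,0],
    [0,0,0],
    [0,0,0],
  ],
  jaw=[0.97,0.97,0.97,0.97,0.97],
)

```text
time_s: 57.25
tcp_pos: [0.5281, -0.2639, 0.1126]
eef_rot: [-180.0, 0.2, 172.4]
contact_force: [-0.8, 0.9, -5.0]
gripper_width: 0.0118
```

apply_moves(
  slide=[
    [0,0,0.03],
    [0,0,0],
    [0,0,0],
  ],
  turn=[
    [0,0,0],
    [0,0,0],
    [0,0,0],
  ],
  jaw=[0.97,0.97,0.97],
)

```text
time_s: 57.55
tcp_pos: [0.5281, -0.2639, 0.1097]
eef_rot: [-180.0, 0.2, 172.4]
contact_force: [0.3, 0.6, -4.8]
gripper_width: 0.0117
```

```bash
python3 - <<'E'
from h import *
to([.5286,-.264,.102],172.5,8)
E
```

```text
t 57.55 tcp [ 0.5281 -0.2639  0.1097] rpy [-179.99    0.18  172.43] F [ 0.3  0.6 -4.8] w 0.0117 q [ -7.6  17.  -17.7   0.  -55.2 -90. ]
slide tot [-0.005 -0.001  0.077] per row [-0.0006 -0.0001  0.0096] turn tot [-0.0001  0.0021 -0.0008] per row [-0.      0.0003 -0.0001]
```

apply_moves(
  slide=[
    [0,0,0.03],
    [0,0,0.03],
    [0,0,0],
    [0,0,0],
  ],
  turn=[
    [0,0,0],
    [0,0,0],
    [0,0,0],
    [0,0,0],
  ],
  jaw=[0.97,0.97,0.97,0.97],
)

```text
time_s: 57.95
tcp_pos: [0.5281, -0.2639, 0.1036]
eef_rot: [-180.0, 0.2, 172.4]
contact_force: [-0.5, -0.4, -5.4]
gripper_width: 0.0119
```

apply_moves(
  slide=[
    [0,0,0.015],
    [0,0,0],
    [0,0,0],
  ],
  turn=[
    [0,0,0],
    [0,0,0],
    [0,0,0],
  ],
  jaw=[0.97,0.97,0.97],
)

```text
time_s: 58.25
tcp_pos: [0.5285, -0.264, 0.1025]
eef_rot: [-180.0, 0.2, 172.4]
contact_force: [0.6, -0.7, -2.6]
gripper_width: 0.012
```

```bash
python3 - <<'E'
from h import *
to([.5286,-.264,.102],172.5,8)
s=cap('side','s28.png')
cv2.imwrite('pics/s28c.png',cv2.resize(s['pixels'][150:250,300:390],(630,600)))
E
```

```text
t 58.25 tcp [ 0.5285 -0.264   0.1025] rpy [-179.98    0.23  172.44] F [ 0.6 -0.7 -2.6] w 0.012 q [ -7.6  17.4 -18.1   0.  -54.2 -90. ]
slide tot [-0.001  0.001  0.005] per row [-0.0001  0.0001  0.0007] turn tot [-0.0002  0.0026 -0.0007] per row [-0.      0.0003 -0.0001]
```

View pics/s28c.png

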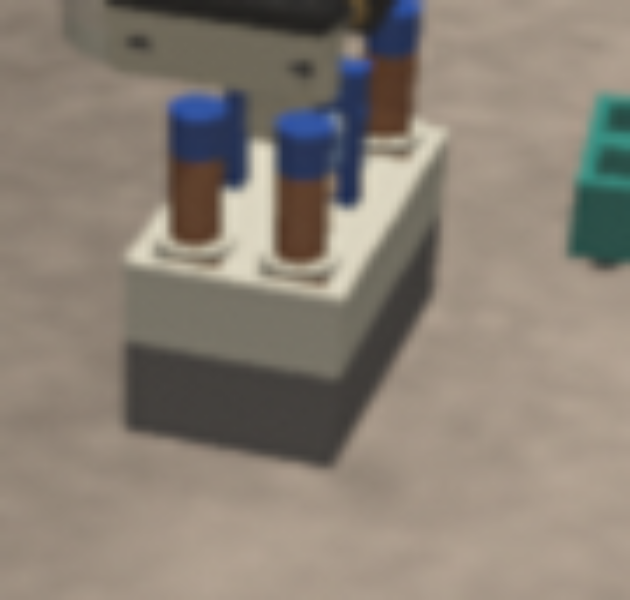

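Touching down with flush edges. I'll press a touch more, release with a limited opening to 28 mm, and rise straight up.

apply_moves(
  slide=[
    [0,0,0.008],
    [0,0,0],
    [0,0,0],
    [0,0,0],
    [0,0,0],
    [0,0,0],
    [0,0,-0.05],
    [0,0,-0.1],
  ],
  turn=[
    [0,0,0],
    [0,0,0],
    [0,0,0],
    [0,0,0],
    [0,0,0],
    [0,0,0],
    [0,0,0],
    [0,0,0],
  ],
  jaw=[0.97,0.97,0.68,0.68,0.68,0.68,0.68,0.68],
)

```text
time_s: 59.1
tcp_pos: [0.5277, -0.2638, 0.1163]
eef_rot: [-180.0, 0.1, 172.4]
contact_force: [0.1, 0.5, -0.2]
gripper_width: 0.0277
```

apply_moves(
  slide=[
    [0,0,-0.2],
    [0,0,-0.25],
    [0,0,-0.25],
    [0,0,-0.25],
    [0,0,-0.2],
    [0,0,0],
  ],
  turn=[
    [0,0,0],
    [0,0,0],
    [0,0,0],
    [0,0,0],
    [0,0,0],
    [0,0,0],
  ],
  jaw=[0.68,0.68,0.68,0.68,0.68,0.68],
)

```text
time_s: 59.7
tcp_pos: [0.5294, -0.2645, 0.2359]
eef_rot: [-179.9, 0.6, 172.5]
contact_force: [0.1, -0.1, -0.6]
gripper_width: 0.0281
```

```bash
python3 - <<'E'
from h import *
to([.5,.15,.23],172.5,8)
w=cap('wrist','w29.png')
s=cap('side','s29.png')
cv2.imwrite('pics/s29c.png',cv2.resize(s['pixels'][140:250,295:395],(600,600)))
E
```

```text
t 59.7 tcp [ 0.5294 -0.2645  0.2359] rpy [-179.93    0.55  172.45] F [ 0.1 -0.1 -0.6] w 0.0281 q [ -7.6  11.3  -7.9   0.1 -70.3 -90. ]
slide tot [0.837 4.071 0.046] per row [0.1046 0.5089 0.0057] turn tot [-0.0009  0.0064 -0.0006] per row [-0.0001  0.0008 -0.0001]
```

View pics/s29c.png

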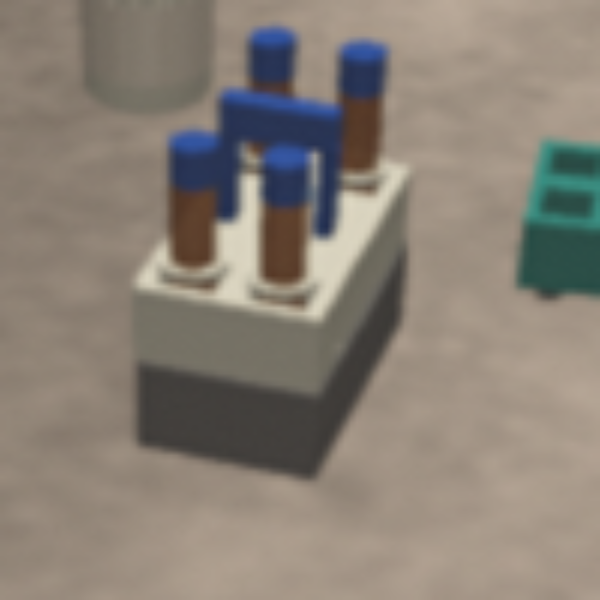

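View pics/w29.png

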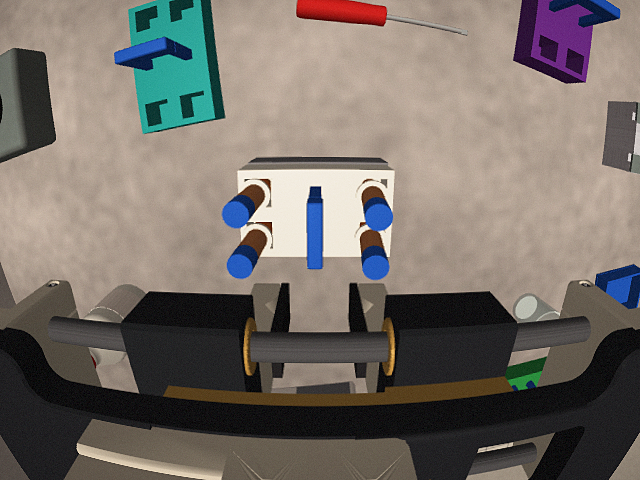

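apply_moves(
  slide=[
    [0,0.2,0],
    [0,0.4,0],
    [0,0.4,0],
    [0,0.4,0],
    [0,0.4,0],
    [0,0.4,0],
    [0,0.4,0],
    [0,0.3,0],
  ],
  turn=[
    [0,0,0],
    [0,0,0],
    [0,0,0],
    [0,0,0],
    [0,0,0],
    [0,0,0],
    [0,0,0],
    [0,0,0],
  ],
  jaw=[0.68,0.68,0.68,0.68,0.68,0.68,0.68,0.68],
)

```text
time_s: 60.6
tcp_pos: [0.5655, 0.0257, 0.2306]
eef_rot: [-180.0, 0.1, 172.5]
contact_force: [0.4, -0.7, 0.6]
gripper_width: 0.0281
```

apply_moves(
  slide=[
    [0,0.3,0],
    [0,0.2,0],
    [0,0,0],
    [0,0,0],
    [0,0,0],
    [0,0,0],
  ],
  turn=[
    [0,0,0],
    [0,0,0],
    [0,0,0],
    [0,0,0],
    [0,0,0],
    [0,0,0],
  ],
  jaw=[0.68,0.68,0.68,0.68,0.68,0.68],
)

```text
time_s: 61.2
tcp_pos: [0.5724, 0.0723, 0.2313]
eef_rot: [-180.0, 0.2, 172.4]
contact_force: [0.4, 0.5, 1.0]
gripper_width: 0.028
```

```bash
python3 - <<'E'
from h import *
to([.5,.15,.23],172.5,8)
c=cap('top','t30.png'); tray(c,zlo=.08,zhi=.1)
W=world(c);p=c['pixels'];hsv=cv2.cvtColor(p,cv2.COLOR_BGR2HSV)
m=(hsv[...,0]>100)&(hsv[...,0]<130)&(hsv[...,1]>120)&(W[...,2]>.14)&(W[...,2]<.175)
n,l,s,_=cv2.connectedComponentsWithStats(m.astype(np.uint8))
for i in range(1,n):
    if s[i,4]>25:
        q=W[l==i]; rr=cv2.minAreaRect((q[:,:2]*1000).astype(np.float32)); print(np.round(rr[0],1),np.round(rr[1],1),round(rr[2],1),'z',np.percentile(q[:,2],[50,95]).round(4))
cv2.imwrite('pics/t30c.png',cv2.resize(p[130:370,220:520],(750,600)))
E
```

```text
t 61.2 tcp [0.5724 0.0723 0.2313] rpy [-179.98    0.18  172.37] F [0.4 0.5 1. ] w 0.028 q [ 2.670e+01  1.030e+01 -9.800e+00  1.000e-01 -6.980e+01 -1.244e+02]
slide tot [0.821 0.674 0.011] per row [0.1026 0.0842 0.0013] turn tot [-0.0002  0.0021 -0.0015] per row [-0.      0.0003 -0.0002]
tray cand n 2121 c [ 530.9 -266.5] size [139.3  82.1] yaw -7.53 z 0.0906
[ 556.  -218.7] [17.3 19.5] 27.1 z [0.159 0.162]
[ 529.5 -266. ] [12.2 49.3] 83.8 z [0.1573 0.1609]
[ 544.8 -317.3] [18.8 19.5] 85.1 z [0.1584 0.162 ]
[ 518.5 -213.2] [16.5 19.4] 47.1 z [0.1583 0.1616]
[ 504.8 -312.5] [18.5 18.2] 80.1 z [0.1577 0.1625]
```

View pics/t30c.png

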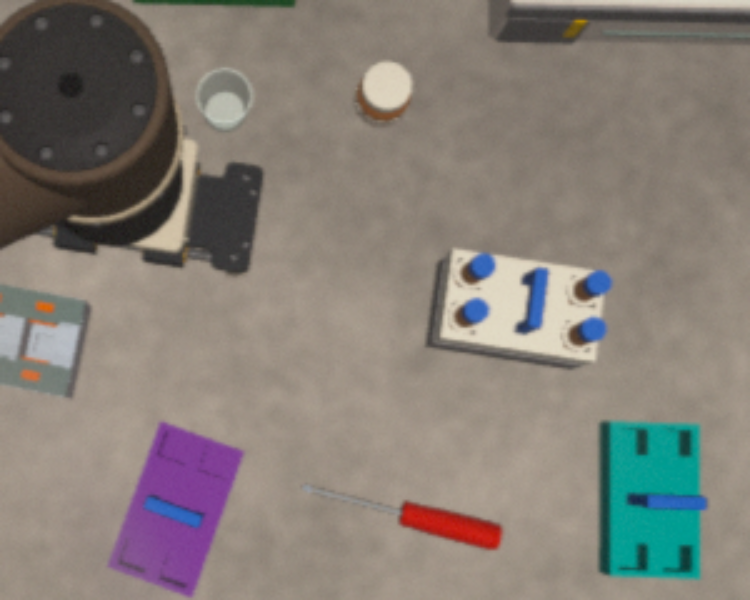

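```bash
python3 - <<'E'
from h import *
c=cap('top'); W=world(c);hsv=cv2.cvtColor(c['pixels'],cv2.COLOR_BGR2HSV)
m=(hsv[...,1]<45)&(hsv[...,2]>165)&(W[...,2]>.08)&(W[...,2]<.1)&(W[...,1]<-.15)&(W[...,1]>-.4)
q=W[m];A=np.c_[q[:,:2]-q[:,:2].mean(0),np.ones(len(q))];print(np.linalg.lstsq(A,q[:,2],rcond=None)[0].round(4),len(q))
# bystander displacement: difference between start and now
a=cv2.imread('pics/top0.png');b=c['pixels']
for n,(u,v) in dict(beaker=(310,170),jar=(374,166),box=(237,169),driver=(385,335)).items():
    print(n,cv2.absdiff(a[v-18:v+18,u-22:u+22],b[v-18:v+18,u-22:u+22]).mean().round(2))
E
```

```text
[-0.0048  0.0004  0.091 ] 1472
beaker 23.12
jar 22.54
box 46.74
driver 22.26
```

```bash
python3 -c "
from plant import r
print(r.close_job())"
```

```text
the job is handed in; nothing more can be done
None
```

All four tubes are out of the clamp block and standing in the white carrier, and the carrier is stacked on the grey lower tray. I handed the job in at about 61 s of the 210 s allowed; no verdict was reported.

**What I did:** I rocked each tube to both sides by about 0.145–0.15 rad, pulled it out and set it in its own pocket. I then lifted the carrier by its handle, turned it about 12° to match the lower tray and lowered it on with almost no contact force.

**Last checks:**
- **Nesting:** The carrier's top rose from 0.0525 to 0.0906 m, so its underside is 38 mm up, as a full nest should be. It is level to about 0.005 rad and within 0.1° of the lower tray's direction.
- **Tubes:** The four caps were at nearly equal height, and the pictures show all tubes upright.
- **Release:** The gripper was open and well clear, with no contact force beyond sensor noise.

**What disagreed:**
- **Fingertips:** They sit about 40 mm further back than the stated tool frame. I found this when a supposedly blocked descent met no contact, measured it from depth images, and worked with the corrected value.
- **Centring:** The top camera puts the carrier 2 mm (x) and 2.4 mm (y) from my earlier fit of the lower tray. That is about the calibration error, and with the feet fully down the play is only 2 mm.
- **Bystanders:** My picture-difference check gave no clear answer, because the images differ throughout and the arm hides the blue box. By eye the beaker, jar and screwdriver are where they started; the box was not visible in that last view.

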